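Put the forming plates back on edge in the slotted rack

TASK

Two aluminium forming plates are leaning side by side on the wooden stand. Stand them upright on their feet in the free slots of the wooden rack, first the thin one in the narrow slot, then the thick stepped one in the wide slot: lower each to the slot floor without dropping it and slide it along until it is felt to butt against the stop bar, without ramming the bar, and leave it there. Leave the plate already in the middle slot and the other things on the bench where they are.

Things in the scene. Friction and masses are not known exactly. Their poses are not given: they have to be found in the camera images.
- rack: Fixed wooden rack 206 mm (x), y from -86 to 92 mm, origin on its underside. Three slots run along its y, side by side in x, floors at z = 14 mm, mouths (top of the wood) at z = 46 mm: narrow (x = -66 mm), middle (x = 0, occupied), wide (x = 66 mm). Open at y = -86 mm; the slot walls end at y = 40 mm, and beyond them the stop bar crosses all the slots.
- stop_bar: Adjustable wooden stop crossing the +y end of the rack, 206 mm (x), 61 mm high; origin at the middle of its foot, level with the slot floors, at rack y = 80 mm; axes as the rack's. Its bar, clamped on two rods, faces the slots somewhere between y = -8 and y = -36 mm in this frame: set differently each time and not reported, the same for all slots.
- narrow_slot (a point): Point on the floor and centre line of the narrow slot (13 mm wide), at rack x = -66, y = 0, z = 14 mm; axes as the rack's.
- wide_slot (a point): The same point of the wide slot (21 mm wide), at rack x = +66 mm.
- stand: Fixed wooden V-shaped stand, base 270 (y) by 100 mm. Origin on the bench straight below the V's bottom line (along y, z = 22 mm). Back board: 10 mm thick, 60 mm up the slope, leaning 28 degrees from vertical towards +x; ledge square to it on the -x side. The plates rest in the V, about 66 mm either side of its middle, their upper 55 mm clear of the board.
- thin_plate: Loose rectangular aluminium plate, 10 mm thick (x from -10 to 0 mm), 90 mm wide (y, centred), 115 mm tall (z from 0 to 115 mm), about 0.28 kg. Origin: middle of the lower edge of its back face (the one against the board). z points from foot to top; at the start it leans 28 degrees from vertical, top towards the stand's +x.
- thin_plate_foot (a point): Centre of the foot (underside) of the thin plate; axes as the plate's.
- thick_plate: Loose stepped aluminium plate, 18 mm thick (x from -18 to 0 mm), about 0.4 kg: a foot part 90 mm wide (y, centred) and 60 mm tall, then a neck 50 mm wide up to 115 mm (z). Origin: middle of the lower edge of its back face. Leans like the thin plate; which of the two is on which side of the stand varies.
- thick_plate_foot (a point): Centre of the foot (underside) of the thick plate; axes as the plate's.
- stored_plate: Bystander: loose rectangular plate 14 mm thick (x from -14 to 0), 90 mm wide (y), 115 mm tall (z), standing in the middle slot. Origin: middle of the lower edge of its back face.
- wrench: Bystander: loose steel wrench 160 mm long lying along its x axis on the bench beyond the stand.
- tin: Bystander: closed steel can, 74 mm across, 100 mm tall, origin at the centre of its underside.
- bell: Bystander: small brass bell 72 mm across, 84 mm tall, standing mouth down nearest the robot; origin at the centre of its underside.
- screwdriver: Bystander: screwdriver 180 mm long lying along its x axis between rack and stand.
- offcut: Bystander: steel bar offcut 90 x 35 x 20 mm lying on the bench; origin at the centre of its underside.
- hammer: Bystander: hammer 260 mm long lying along its x axis on the bench beyond the rack.

How it is judged:
On the way, in this order (a step that is already met when the one before it is completed fails the run):
1. the thin plate, on the floor of the narrow slot, is brought against the stop bar (contact over 0.5 N) (contact force between thin_plate and stop_bar above 0.5 N and z of thin_plate_foot in the frame of rack below 0.02 m and horizontal distance between thin_plate_foot and narrow_slot below 0.035 m), for 0.02 s.
2. the thick plate, on the floor of the wide slot, is brought against the stop bar (contact over 0.5 N) (contact force between thick_plate and stop_bar above 0.5 N and z of thick_plate_foot in the frame of rack below 0.02 m and horizontal distance between thick_plate_foot and wide_slot below 0.035 m), for 0.02 s.
At the end, for the whole second after the job is handed in: Thin plate in the narrow slot, thick plate in the wide one: foot within 4 mm of the slot's centre line and 3.5 mm of its floor, upright within 8 degrees, within 3 mm of the stop bar's range, the two level within 7 mm along the slots, at rest; stored plate still standing, moved under 12 mm (x of thin_plate_foot in the frame of rack between -0.07 and -0.062 m and y of thin_plate_foot in the frame of stop_bar between -0.084 and -0.05 m and z of each of thin_plate_foot, thick_plate_foot in the frame of rack below 0.0175 m and angle between each of thin_plate, thick_plate's own z axis and vertical below 0.14 rad and x of thick_plate_foot in the frame of rack between 0.062 and 0.07 m and y of thick_plate_foot in the frame of stop_bar between -0.084 and -0.05 m and linear speed of each of thin_plate, thick_plate below 0.02 m/s and distance of stored_plate from where it was at the start of the episode below 0.012 m and angle between stored_plate's own z axis and vertical below 0.16 rad and y of thick_plate_foot in the frame of thin_plate_foot between -0.007 and 0.007 m); the robot touches nothing.
It fails at once if a plate is dropped or thrown (moves faster than 0.4 m/s with no finger on it) ((linear speed of thin_plate above 0.4 m/s and contact force between the fingers and thin_plate below 0.05 N) or (linear speed of thick_plate above 0.4 m/s and contact force between the fingers and thick_plate below 0.05 N)).
It fails at once if another thing on the bench is shifted by more than 30 mm, or the stored plate is pulled out or pushed over (distance of any of wrench, hammer, tin, bell, screwdriver, offcut, stored_plate from where it was at the start of the episode above 0.03 m).
It fails at once if a plate rams the stop bar (over 20 N) (contact force between any of thin_plate, thick_plate and stop_bar above 20 N).
It also fails if it takes over 72 s, if anything falls off the work surface, if the arm or the gripper's body presses on something with over 40 N, if the wrist force passes 120 N, or if a joint passes its speed limit or range.

ROBOT

A 6-joint arm with a two-finger parallel gripper is mounted at the origin on the work surface. World frame = base frame: x ahead of the robot, y to its left, z up, the work surface at z = 0. Lengths are in m, angles in rad, forces in N, time in s.
With the tool pointing down it reaches from about 0.35 to 0.775 m from the base axis. Payload 5.5 kg.
Tool frame: the origin (TCP) lies midway between the tips of the shut fingers; the grasp point (between the pads) lies 19 mm behind it; z points along the fingers, y is the line along which they close (so a half turn about z gives the same grasp; the last joint's range is limited). The gripper opens to 85 mm and grips with 20 to 120 N. Pads are 22 mm wide; open, the fingers measure 114 mm over their backs; the gripper's body (76 mm by 85 mm) begins 54 mm behind the grasp point. The pads swing forward as they close: fully open they stand 13 mm farther back than shut.
Start: joints at [1.059, 0.313, 0.046, 1.304, 0, 1.431], TCP at [0.209, 0.536, 0.231] pointing down, gripper open.
Joint ranges: [-2.76, 2.76], [-0.86, 1.69], [-1.03, 1.26], [-2.2, 2.34], [-1.47, 1.5], [-3.14, 3.14]. Speed limits (rad/s): [2.57, 2.57, 3.14, 3.14, 3.14, 3.14].

INTERFACE

Orientations are given as a unit quaternion [w, x, y, z].
In Python, from workcell import get_state, read_camera, camera_info, hand_in, recognise gives the robot as it stands.
- The arm moves only by the tool arm_command, never from a script. Its argument "moves" is one flat list of numbers, 7 for each row, row after row: the opening, from -1 (shut) to 1 (fully open), then the shift along the tool's x, y, z in mm, then the turn, a rotation vector about the tool's x, y, z in rad. A call has 1 to 8 rows; each row shifts and turns the commanded pose from where the row before left it, along the tool's axes as they then stand; what a row does not reach is not made up. A row lasts 1/8 s, in which the tool goes at most 62.5 mm and 10.7 degrees, less where a joint would pass 70% of its speed; a pose out of reach is approached as far as the arm can. A call with a gripper value outside its range is refused whole. The fingers move at their own pace and stop on an object; "newtons" is the grip in N (left out, the last holds). Time passes only in rows, so rows that do not move let the fingers close. It gives the time, the measured TCP pose, the force, the opening and the grip force at its end, in the units of the state.
- get_state(): the state, without advancing time (a new reading comes with each control period).
- read_camera(name): name is "scene" or "top"; returns (picture, depth): 400x640x3 uint8, blue, green, red; 400x640 float32, m along the optical axis (not along the pixel's ray), 0 where there is no reading.
- camera_info(name): a dict with "fovy" (degrees; the focal length in pixels is half the picture's height over the tangent of half this angle, whatever the lens; pixels are square), "cx", "cy" (the principal point, pixels), "k1" (the pictures are not rectified: a ray, as slopes to the right and down, at radius r is drawn at 1 + k1 r^2 times it, then the intrinsics apply), "eye" and "orientation" of the camera in the world. Camera axes: x right, y down, z forward; pixel columns grow to the right and rows downward; lengths in m; the calibration is good to about 2 mm. A picture is of the moment at which its call begins. camera_info takes no time and is no camera call.
- hand_in(): hands the job in; it is judged then, once.
Trained networks look in the newest picture that a camera, given by its name, has taken for a name from the list of things; names that differ only in an ending like _2 or _b are one class to them, and where a whole thing is asked for, a point or a joint stands for the part that bears it (a point fixed in the world has none). Each returns a list of dicts, best first, with "confidence" (0 to 1); they miss things now and then, are a little off and sometimes report something else, mostly with a low value. They report only what shows in the picture. A call takes as long as a camera call.
- recognise(camera, label): "point" ([column, row] in pixels, amid what is visible of it).
The state is a dict: "clock": time; "joint_pos": joint angles; "qvel": joint speeds; "tau": joint torques, N m; "tcp_pos": TCP position; "orientation": TCP orientation; "wrist_force": force on the tool from outside, world axes, zero at the start; "ft_torque": the same for the moment, N m; "finger_gap": finger opening in m; "grip_force": force on a finger pad.
Only numpy, scipy, OpenCV 4.12 (cv2) and the standard library are available. Lean on these libraries where they do the work, as an engineer would, in place of code of your own. Each camera call takes 0.05 s, during which the arm holds its last target. There are 200 camera calls.

## Working session

There is one attempt and no reset: what is moved stays moved. The work goes in short steps, Python scripts to look and compute and a tool call to move; the robot and the scene stay as the last step left them, time stands still between calls to the robot, and variables do not carry over. Pictures are saved under pics/ and viewed, at most 10 in all, crops included, and the job is handed in when it is done.

Besides the shell and the picture viewer there is one more tool, called after "Emit:" by a JSON object that holds its "op" and its "data". arm_command: Moves the arm, as the interface text tells. Its arguments: {"type":"object","properties":{"moves":{"type":"array"},"newtons":{"type":"number"}},"required":["moves"]}

```bash
mkdir -p pics; ls
cat > h.py <<'E'
import numpy as np, cv2
from scipy.spatial.transform import Rotation as R
from workcell import *
def rot(q): return R.from_quat([q[1],q[2],q[3],q[0]])
def cam(name):
    im,d=read_camera(name); return im,d
def cloud(name,d):
    c=camera_info(name); h,w=d.shape; f=h/2/np.tan(np.radians(c['fovy'])/2)
    K=np.array([[f,0,c['cx']],[0,f,c['cy']],[0,0,1.]])
    u,v=np.meshgrid(np.arange(w),np.arange(h))
    p=cv2.undistortPoints(np.stack([u,v],-1).reshape(-1,1,2).astype(np.float64),K,np.array([c['k1'],0,0,0,0.])).reshape(h,w,2)
    P=np.concatenate([p,np.ones((h,w,1))],-1)*d[...,None]
    return rot(c['orientation']).apply(P.reshape(-1,3)).reshape(h,w,3)+np.array(c['eye'])
E
python3 - <<'E'
from h import *
s=get_state(); print(s['clock'],s['tcp_pos'],s['orientation'],s['finger_gap'])
for n in('scene','top'):
    im,d=cam(n); c=camera_info(n); print(n,c)
    P=cloud(n,d); np.savez(n+'.npz',im=im,d=d,P=P); cv2.imwrite(f'pics/{n}0.png',im)
    for l in['rack','stop_bar','stand','thin_plate','thick_plate','stored_plate','wrench','tin','bell','screwdriver','offcut','hammer']:
        r=recognise(n,l)[:2]
        print(l,[(np.round(q['point']),round(q['confidence'],2),np.round(P[int(q['point'][1]),int(q['point'][0])],3)) for q in r])
E
```

```text
pics
0.0 [0.20864747 0.53526296 0.23037952] [-3.02280291e-04  1.84834871e-01  9.82769149e-01 -8.82631428e-04] 0.08520069170513085
scene {'fovy': 51.59280790835006, 'cx': 320.9123328832694, 'cy': 193.19595853619853, 'k1': -0.06837067343091496, 'eye': array([ 1.06393121, -0.68254912,  0.66748774]), 'orientation': array([-0.43259241,  0.84434857,  0.28678902, -0.13300888])}
rack [(array([268., 257.]), 0.72, array([ 0.613, -0.242,  0.046]))]
stop_bar [(array([288., 224.]), 0.76, array([ 0.598, -0.159,  0.073])), (array([264., 260.]), 0.34, array([ 0.614, -0.259,  0.048]))]
stand [(array([376., 177.]), 0.72, array([0.61 , 0.208, 0.008]))]
thin_plate [(array([396., 140.]), 0.67, array([0.626, 0.272, 0.11 ])), (array([367., 159.]), 0.52, array([0.614, 0.143, 0.101]))]
thick_plate [(array([365., 155.]), 0.54, array([0.608, 0.14 , 0.113]))]
stored_plate [(array([254., 235.]), 0.93, array([ 0.597, -0.263,  0.113])), (array([274., 180.]), 0.32, array([ 0.42 , -0.014,  0.038]))]
wrench [(array([415., 192.]), 0.68, array([0.731, 0.222, 0.005]))]
tin [(array([397., 226.]), 0.91, array([ 0.797, -0.
[... 970 characters left out ...]
57 , -0.207,  0.128])), (array([180., 189.]), 0.67, array([0.603, 0.298, 0.085]))]
thick_plate [(array([245., 201.]), 0.96, array([0.583, 0.167, 0.081]))]
stored_plate [(array([446., 207.]), 0.97, array([ 0.578, -0.218,  0.129]))]
wrench [(array([235., 136.]), 0.87, array([0.735, 0.212, 0.007])), (array([446., 207.]), 0.24, array([ 0.578, -0.217,  0.129]))]
tin [(array([326., 111.]), 0.94, array([0.77 , 0.014, 0.098]))]
bell [(array([318., 290.]), 0.56, array([0.413, 0.019, 0.07 ]))]
screwdriver [(array([333., 216.]), 0.89, array([ 0.564, -0.008,  0.024]))]
offcut [(array([224., 311.]), 0.83, array([0.361, 0.212, 0.02 ]))]
hammer [(array([399., 145.]), 0.72, array([ 0.723, -0.147,  0.023]))]
```

Run:
```python
import cv2
a=cv2.imread('pics/top0.png');cv2.imwrite('pics/t1.png',cv2.resize(a[100:330,130:530],None,fx=2,fy=2))
a=cv2.imread('pics/scene0.png');cv2.imwrite('pics/s1.png',cv2.resize(a[100:360,160:460],None,fx=2.3,fy=2.3)[:598])
```

```text
(no output)
```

View pics/t1.png

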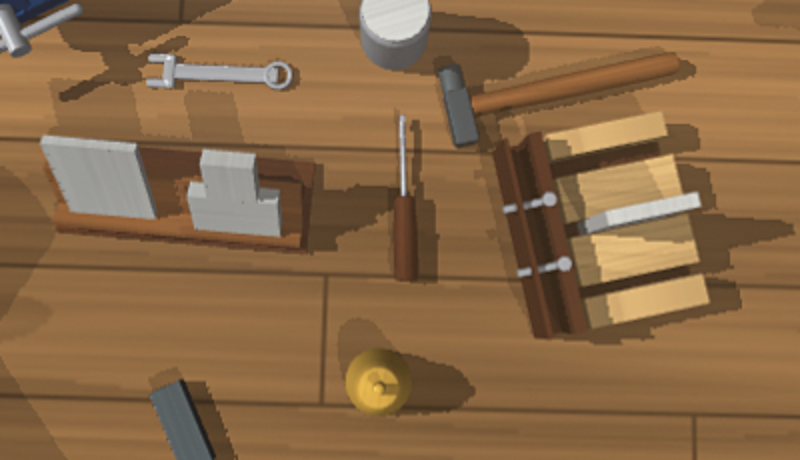

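View pics/s1.png

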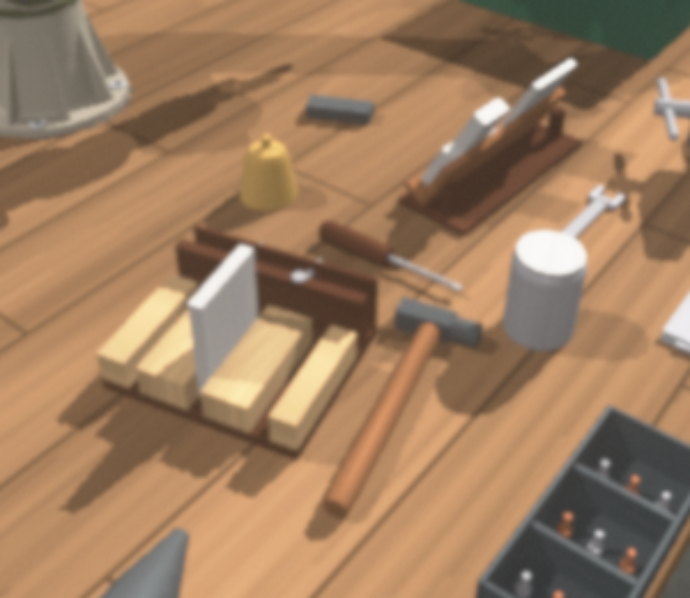

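The top view shows the thin plate at left, around (100,178) in the 2x crop. The stepped thick plate is at (238,195). The rack has its stop bar on the left, the narrow slot is the lower one at (640,285), the wide slot the upper one at (610,160), and the stored plate sits between them. The scene view agrees.

Run:
```python
from h import *
from scipy.optimize import minimize
res={}
for n in('scene','top'):
    z=np.load(n+'.npz'); P=z['P'];im=z['im'].astype(int)
    Q=P.reshape(-1,3); C=im.reshape(-1,3)
    # rack tops
    m=(Q[:,0]>.42)&(Q[:,0]<.75)&(Q[:,1]>-.36)&(Q[:,1]<-.1)
    m2=m&(abs(Q[:,2]-.046)<.006); print(n,'wood z',np.median(Q[m2,2]),m2.sum())
    W=Q[m2]; 
    # weight points by area: count ~ pixels; grid of points at wood height vs other
    O=Q[m&(abs(Q[:,2]-.046)>=.006)&(Q[:,2]<.15)]
    def tmpl(p,X):
        c,s=np.cos(p[2]),np.sin(p[2]); d=X[:,:2]-p[:2]; x=d[:,0]*c+d[:,1]*s;y=-d[:,0]*s+d[:,1]*c
        sm=lambda t:1/(1+np.exp(-t/.0008))
        f=0
        for a,b in[(-.103,-.0725),(-.0595,-.0085),(.0085,.0555),(.0765,.103)]: f=f+sm(x-a)*sm(b-x)
        return f*sm(y+.086)*sm(.040-y)
    cost=lambda p:-tmpl(p,W).sum()+tmpl(p,O).sum()
    best=min((minimize(cost,[x,y,t],method='Nelder-Mead',options=dict(initial_simplex=np.array([[x,y,t],[x+.006,y,t],[x,y+.006,t],[x,y,t+.04]]),xatol=1e-5,fatol=.1)) for x in(.56,.57,.58,.59) for y in(-.22,-.205,-.19) for t in(.1,.2,.3)),key=lambda r:r.fun)
    print('rack',best.x,best.fun)
    p=best.x;c,s=np.cos(p[2]),np.sin(p[2])
    d=Q[:,:2]-p[:2];x=d[:,0]*c+d[:,1]*s;y=-d[:,0]*s+d[:,1]*c
    mb=(abs(x)<.1)&(y>.035)&(y<.11)&(Q[:,2]>.055)
    hh=np.histogram(y[mb],np.arange(.034,.112,.002)); print('bar hist y',[(round(b*1000),int(k)) for b,k in zip(hh[1],hh[0]) if k])
    hs=(abs(x)<.009)&(abs(y)<.09)&(Q[:,2]>.122); print('stored x',x[hs].min(),x[hs].max(),'y',y[hs].min(),y[hs].max(),'zmax',np.median(Q[hs,2]))
    # plates
    for nm,y0,y1 in(('thin',.235,.36),('thick',.10,.235)):
        grey=(C.max(1)-C.min(1)<30)
        m=grey&(Q[:,0]>.5)&(Q[:,0]<.68)&(Q[:,1]>y0)&(Q[:,1]<y1)&(Q[:,2]>.02)&(Q[:,2]<.15)
        A=Q[m]; 
        if m.sum()<50: print(nm,'few');continue
        for it in range(10):
            cen=A.mean(0);nv=np.linalg.svd(A-cen,full_matrices=False)[2][2]
            dd=abs((A-cen)@nv);k=dd<max(.002,np.percentile(dd,60) if it<5 else .002)
            A=A[k] if it<9 else A
        if nv[2]<0:nv=-nv
        h=np.cross([0,0,1],nv);h/=np.linalg.norm(h);up=np.cross(nv,h)
        uv=np.c_[(A-cen)@h,(A-cen)@up]
        print(nm,len(A),'n',nv.round(3),'lean',np.degrees(np.arcsin(nv[2])).round(1),'cen',cen.round(4),'h',h.round(3),'u',np.percentile(uv[:,0],[.5,2,98,99.5]).round(4),'v',np.percentile(uv[:,1],[0,1,99,100]).round(4), 'rect',cv2.minAreaRect((uv*1000).astype(np.float32)))
        e=cen+uv[:,1].max()*up; print('  topmid z',e, (cen+h*(uv[:,0].max()+uv[:,0].min())/2).round(4))
```

```text
scene wood z 0.04560420909716567 3111
rack [ 0.57606181 -0.21291118  0.24272325] -1686.461276678991
bar hist y [(42, 9), (44, 122), (46, 234), (48, 108), (50, 49), (52, 45), (54, 41), (56, 45), (58, 27), (60, 16), (62, 1), (68, 1), (70, 1), (72, 2), (76, 7), (78, 49), (80, 222), (82, 193), (84, 63), (86, 17), (88, 2), (98, 5)]
stored x -0.006911761262212266 0.008948400877575764 y -0.07249176118815576 0.018743555589279676 zmax 0.1279074004766496
thin 80 n [-0.932  0.146  0.333] lean 19.4 cen [0.6229 0.2827 0.1086] h [-0.154 -0.988  0.   ] u [-0.0559 -0.0525  0.0331  0.0341] v [-0.037  -0.0358  0.0203  0.0205] rect ((-11.657760620117188, -9.395057678222656), (91.49449920654297, 57.3406982421875), 1.6261606216430664)
  topmid z [0.62963084 0.28169076 0.12793726] [0.6247 0.2942 0.1086]
thick 82 n [-0.875  0.272  0.4  ] lean 23.6 cen [0.6034 0.1473 0.0939] h [-0.296 -0.955  0.   ] u [-0.0419 -0.0398  0.0375  0.038 ] v [-0.0718 -0.0703  0.0376  0.0382] rect ((1.6391663551330566, -17.314697265625), (52.342838287353516, 129.23377990722656), 25.69594383239746)
  topmid z [0.61798821 0.1427335
[... 533 characters left out ...]
109044
thin 1323 n [-0.879  0.046  0.475] lean 28.4 cen [0.6002 0.2998 0.0792] h [-0.052 -0.999  0.   ] u [-0.0433 -0.0419  0.0449  0.0464] v [-0.0601 -0.0569  0.0562  0.0579] rect ((1.1551437377929688, -1.1570167541503906), (91.07215118408203, 118.00936889648438), 0.13227838277816772)
  topmid z [0.62770909 0.29838739 0.13016768] [0.6002 0.2986 0.0792]
thick 809 n [-0.874  0.043  0.484] lean 28.9 cen [0.5781 0.1695 0.0685] h [-0.049 -0.999  0.   ] u [-0.0409 -0.0394  0.0457  0.0475] v [-0.0422 -0.041   0.0721  0.0734] rect ((3.6999588012695312, 15.672752380371094), (115.39149475097656, 89.5827865600586), 89.47742462158203)
  topmid z [0.61358913 0.16780424 0.1328026 ] [0.5779 0.1662 0.0685]
```

```bash
cat >> h.py <<'E'
RACK=np.array([.578,-.215]); RY=.240; SY=-.05
def frame(yaw,lean):   # tool R: y = plate x, z = -plate z
    ex=np.array([np.cos(yaw),np.sin(yaw),0]);Z=np.array([0,0,1.])
    ty=np.cos(lean)*ex-np.sin(lean)*Z; tz=-(np.sin(lean)*ex+np.cos(lean)*Z)
    return R.from_matrix(np.c_[np.cross(ty,tz),ty,tz])
def plan(pos,Rt,grip,n=None,start=None,v=.045):
    s=get_state(); p0,R0=start or (np.array(s['tcp_pos']),rot(s['orientation']))
    rv=(R0.inv()*Rt).as_rotvec(); L=np.linalg.norm(pos-p0)
    n=n or int(np.ceil(max(L/v,np.linalg.norm(rv)/.17,1)))
    d=R0.inv().apply(pos-p0)/n; out=[]
    for i in range(n):
        di=R.from_rotvec(-rv*i/n).apply(d)*1000
        out+=[grip]+[round(float(x),1) for x in di]+[round(float(x),3) for x in rv/n]
    for i in range(0,len(out),56): print(out[i:i+56])
    return pos,Rt
def rk(x,y,z): # rack->world
    c,s=np.cos(RY),np.sin(RY); return np.array([RACK[0]+c*x-s*y,RACK[1]+s*x+c*y,z])
def st():
    s=get_state(); print(s['clock'],np.round(s['tcp_pos'],4),np.round(rot(s['orientation']).as_matrix(),3).tolist(),s['wrist_force'].round(1),s['finger_gap'],s['grip_force'],np.round(s['joint_pos'],2))
E
cat > g1.py <<'E'
from h import *
A=np.radians(28);ex=np.array([np.cos(SY),np.sin(SY),0]);Z=np.array([0,0,1.])
zp=np.sin(A)*ex+np.cos(A)*Z; n=-np.cos(A)*ex+np.sin(A)*Z
def grasp(face,th): return np.array(face)+zp*.0305-n*th/2 - zp*.019
thin=grasp((.5997,.2986,.078),.010); thick=grasp((.5853,.1655,.0815),.018)
Rg=frame(SY,A)
E
python3 - <<'E'
from g1 import *
print(thin,thick)
a=plan(thin+zp*.1,Rg,0.2)
plan(thin,Rg,0.2,start=a,n=4)
E
```

```text
[0.6095014  0.29810952 0.08580654] [0.59862877 0.16483301 0.08742865]
[0.2, -42.0, -5.1, 4.8, 0.035, 0.025, 0.102, 0.2, -42.4, -0.6, 3.8, 0.035, 0.025, 0.102, 0.2, -42.3, 3.8, 2.7, 0.035, 0.025, 0.102, 0.2, -41.8, 8.2, 1.4, 0.035, 0.025, 0.102, 0.2, -40.7, 12.4, -0.0, 0.035, 0.025, 0.102, 0.2, -39.2, 16.4, -1.6, 0.035, 0.025, 0.102, 0.2, -37.3, 20.3, -3.2, 0.035, 0.025, 0.102, 0.2, -35.0, 23.8, -4.9, 0.035, 0.025, 0.102]
[0.2, -32.2, 27.0, -6.6, 0.035, 0.025, 0.102, 0.2, -29.1, 29.9, -8.4, 0.035, 0.025, 0.102, 0.2, -25.7, 32.4, -10.2, 0.035, 0.025, 0.102, 0.2, -22.0, 34.4, -12.0, 0.035, 0.025, 0.102]
[0.2, -0.0, -0.0, 25.0, 0.0, 0.0, 0.0, 0.2, -0.0, -0.0, 25.0, 0.0, 0.0, 0.0, 0.2, -0.0, -0.0, 25.0, 0.0, 0.0, 0.0, 0.2, -0.0, -0.0, 25.0, 0.0, 0.0, 0.0]
```

Emit:
{"op": "arm_command", "data": {"moves": [0.2,-42.0,-5.1,4.8,0.035,0.025,0.102,0.2,-42.4,-0.6,3.8,0.035,0.025,0.102,0.2,-42.3,3.8,2.7,0.035,0.025,0.102,0.2,-41.8,8.2,1.4,0.035,0.025,0.102,0.2,-40.7,12.4,0,0.035,0.025,0.102,0.2,-39.2,16.4,-1.6,0.035,0.025,0.102,0.2,-37.3,20.3,-3.2,0.035,0.025,0.102,0.2,-35.0,23.8,-4.9,0.035,0.025,0.102]}}

```text
clock: 2.3
tcp_pos: [0.5085, 0.3751, 0.1935]
orientation: [-0.12, 0.556, 0.814, -0.115]
wrist_force: [-0.2, 0.6, 0.0]
finger_gap: 0.0513
grip_force: 0.0
```

Emit:
{"op": "arm_command", "data": {"moves": [0.2,-32.2,27.0,-6.6,0.035,0.025,0.102,0.2,-29.1,29.9,-8.4,0.035,0.025,0.102,0.2,-25.7,32.4,-10.2,0.035,0.025,0.102,0.2,-22.0,34.4,-12.0,0.035,0.025,0.102,0.2,0,0,0,0,0,0,0.2,0,0,0,0,0,0], "newtons": 50}}

```text
clock: 3.05
tcp_pos: [0.5653, 0.2574, 0.242]
orientation: [-0.209, 0.687, 0.664, -0.207]
wrist_force: [0.9, 0.3, 0.6]
finger_gap: 0.0511
grip_force: 0.0
```

Run:
```python
from g1 import *
st(); print((thin+zp*.1).round(4), Rg.as_matrix().round(3).tolist())
a=plan(thin,Rg,0.2,n=4)
im,d=cam('scene'); cv2.imwrite('pics/s2.png',cv2.resize(im[60:220,260:480],None,fx=3.5,fy=3.5))
```

```text
3.05 [0.5653 0.2574 0.242 ] [[0.031, 0.827, -0.561], [0.999, -0.03, 0.012], [-0.007, -0.561, -0.827]] [0.9 0.3 0.6] 0.051115500777936196 0.0 [0.23 1.08 1.26 2.34 0.14 1.79]
[0.6564 0.2958 0.1741] [[0.05, 0.882, -0.469], [0.999, -0.044, 0.023], [0.0, -0.469, -0.883]]
[0.2, 10.8, 30.8, 26.2, -0.027, 0.004, 0.003, 0.2, 10.8, 30.0, 27.1, -0.027, 0.004, 0.003, 0.2, 10.8, 29.2, 27.9, -0.027, 0.004, 0.003, 0.2, 10.7, 28.5, 28.7, -0.027, 0.004, 0.003]
```

View pics/s2.png

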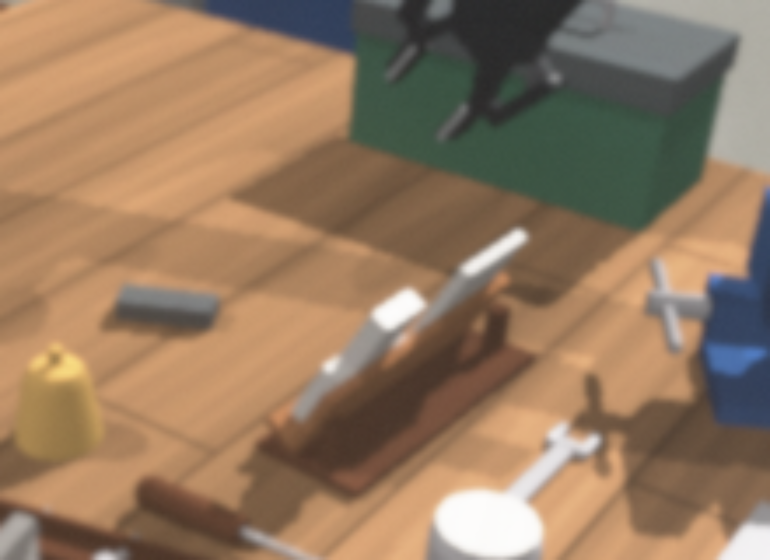

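The picture shows the gripper well short of the plate and high, above (450,110) in the crop. The joint state explains it: joints 3 and 4 are at their limits, so the fully tilted pre-grasp is out of reach. I'll fit the arm's geometry from a few poses to find out which grasps are reachable.

Run:
```python
from g1 import *
plan(np.array([.60,.297,.19]),frame(SY,.1),0.2)
```

```text
[0.2, 13.4, 19.2, 8.1, -0.165, 0.004, 0.006, 0.2, 13.5, 17.5, 11.2, -0.165, 0.004, 0.006, 0.2, 13.5, 15.3, 13.9, -0.165, 0.004, 0.006]
```

Emit:
{"op": "arm_command", "data": {"moves": [0.2,13.4,19.2,8.1,-0.165,0.004,0.006,0.2,13.5,17.5,11.2,-0.165,0.004,0.006,0.2,13.5,15.3,13.9,-0.165,0.004,0.006,0.2,0,0,0,0,0,0]}}

```text
clock: 3.6
tcp_pos: [0.5901, 0.294, 0.1953]
orientation: [-0.059, 0.719, 0.689, -0.061]
wrist_force: [-0.4, -1.1, 0.7]
finger_gap: 0.0513
grip_force: 0.0
```

Run:
```python
from g1 import *
st()
```

```text
3.6 [0.5901 0.294  0.1953] [[0.042, 0.985, -0.168], [0.999, -0.043, 0.001], [-0.006, -0.168, -0.986]] [-0.4 -1.1  0.7] 0.051285485098188054 0.0 [0.32 0.64 0.46 1.55 0.05 1.93]
```

Emit:
{"op": "arm_command", "data": {"moves": [0.2,0,0,0,0.15,0,0]}}

```text
clock: 3.72
tcp_pos: [0.5915, 0.2937, 0.2001]
orientation: [-0.113, 0.713, 0.683, -0.112]
wrist_force: [2.4, 0.8, 1.0]
finger_gap: 0.0512
grip_force: 0.0
```

Emit:
{"op": "arm_command", "data": {"moves": [0.2,0,0,0,0,0,0]}}

```text
clock: 3.85
tcp_pos: [0.5984, 0.292, 0.1909]
orientation: [-0.114, 0.715, 0.68, -0.113]
wrist_force: [0.1, -0.2, -1.6]
finger_gap: 0.0512
grip_force: 0.0
```

Run:
```python
from g1 import *
st()
```

```text
3.85 [0.5984 0.292  0.1909] [[0.048, 0.947, -0.316], [0.999, -0.048, 0.008], [-0.007, -0.316, -0.949]] [ 0.1 -0.2 -1.6] 0.05124884958300421 0.0 [0.29 0.81 0.73 1.79 0.1  1.89]
```

```bash
cat > fk.py <<'E'
import numpy as np
from scipy.optimize import least_squares
from scipy.spatial.transform import Rotation as R
def fk(P,q,full=False):
    a,b,c,d,e,h,s5,r0=P; q=np.asarray(q)
    be=q[1]-q[2]; ph=be+q[3]
    f=np.array([np.cos(ph),0,-np.sin(ph)]);u=np.array([np.sin(ph),0,np.cos(ph)]);l=np.array([0,1.,0])
    z=np.cos(q[4])*f+np.sin(q[4])*s5*l
    p=np.array([r0+a*np.sin(q[1])+b*np.cos(be),d,h+a*np.cos(q[1])-b*np.sin(be)])+e*u+c*z
    Rz=R.from_euler('z',q[0]); p=Rz.apply(p);z=Rz.apply(z)
    if full: # tool x at j6=0 assumed u
        return p,z,Rz.apply(u)
    return p,z
D=[([1.059,.313,.046,1.304,0,1.431],[.2086,.5353,.2304],[0,0,-1]),
([.23,1.08,1.26,2.34,.14,1.79],[.5653,.2574,.242],[-.561,.012,-.827]),
([.32,.64,.46,1.55,.05,1.93],[.5901,.294,.1953],[-.168,.001,-.986]),
([.29,.81,.73,1.79,.1,1.89],[.5984,.292,.1909],[-.316,.008,-.949])]
def fit(s):
    def r(P):
        P=[*P[:6],s,P[6]]; o=[]
        for q,p,z in D:
            pp,zz=fk(P,q); o+=[*(pp-p),*(.2*(zz-z))]
        return np.r_[np.array(o),1e-3*np.array(P[:6])]
    k=least_squares(r,[.45,.45,.2,.1,0,.2,0]); return [*k.x[:6],s,k.x[6]],np.abs(k.fun).max(),k.cost
E
python3 - <<'E'
from fk import *
for s in(1,-1):
    P,m,c=fit(s);print(np.round(P,3),m,c)
    for q,p,z in D: pp,zz=fk(P,q);print((pp-p).round(3),(zz-z).round(3))
E
```

```text
[ 0.406  0.604  0.309  0.079  0.21   0.315  1.    -0.347] 0.00448274216645117 2.2393399306418602e-05
[0.002 0.001 0.002] [-0. -0.  0.]
[0.    0.    0.001] [-0.007 -0.002  0.004]
[-0.004 -0.001 -0.002] [ 0.002 -0.003 -0.   ]
[ 0.002  0.001 -0.001] [ 0.006  0.004 -0.002]
[ 0.032  1.262 -0.257  0.082  0.879  0.281 -1.    -1.532] 0.05466317026365052 0.002751298030331065
[0.001 0.006 0.004] [-0. -0.  0.]
[ 0.002 -0.003  0.002] [ 0.057 -0.273  0.004]
[-0.015 -0.003 -0.002] [ 0.033 -0.098 -0.   ]
[ 0.008  0.002 -0.004] [ 0.064 -0.188 -0.002]
```

```bash
cat > ik.py <<'E'
from fk import *
from g1 import *
def fit0():
    def r(P):
        P=[*P[:6],1,0]; o=[]
        for q,p,z in D:
            pp,zz=fk(P,q); o+=[*(pp-p),*(.2*(zz-z))]
        return np.array(o)
    k=least_squares(r,[.45,.45,.2,.1,0,.2]); return [*k.x,1,0],np.abs(k.fun).max()
PP,mm=fit0()
lo=np.array([-2.76,-.86,-1.03,-2.2,-1.47]);hi=np.array([2.76,1.69,1.26,2.34,1.5])
def ik(p,z):
    best=None
    for q0 in([.3,.8,.7,1.8,.1],[.3,.3,0.,1.3,0],[.6,.8,.7,1.8,-.3]):
        k=least_squares(lambda q:np.r_[fk(PP,q)[0]-p,.3*(fk(PP,q)[1]-z)],q0,bounds=(lo,hi))
        if best is None or k.cost<best.cost: best=k
    return best.x,np.sqrt(2*best.cost)
E
python3 - <<'E'
from ik import *
print(np.round(PP,3),mm)
yp=np.array([-np.sin(SY),np.cos(SY),0])
for nm,g in(('thin',thin),('thick',thick)):
  for back in(0,.04,.07):
    for L in(28,22,16):
      l=np.radians(L); zz=-(np.sin(l)*ex+np.cos(l)*Z)
      q,e=ik(g-back*zz,zz); print(nm,back,L,q.round(2),round(e*1000,1))
for L in(28,):
  for b in(-40,-20,20,40):
    B=np.radians(b); zz=-np.cos(B)*zp+np.sin(B)*yp
    for back in(0,.06):
      q,e=ik(thin+zp*.019-.019*-zz-back*zz,zz); print('beta',b,back,q.round(2),round(e*1000,1))
E
```

```text
[0.439 0.406 0.385 0.073 0.047 0.303 1.    0.   ] 0.008351665285491777
thin 0 28 [0.26 1.11 0.99 1.91 0.15] 0.0
thin 0 22 [0.28 0.98 0.76 1.72 0.12] 0.0
thin 0 16 [0.29 0.87 0.58 1.54 0.09] 0.0
thin 0.04 28 [0.26 1.19 1.24 2.08 0.14] 0.0
thin 0.04 22 [0.27 1.01 0.9  1.83 0.12] 0.0
thin 0.04 16 [0.29 0.87 0.68 1.64 0.09] 0.0
thin 0.07 28 [0.25 1.17 1.26 2.1  0.14] 11.6
thin 0.07 22 [0.27 1.04 1.04 1.94 0.12] 0.0
thin 0.07 16 [0.29 0.88 0.77 1.72 0.09] 0.0
thick 0 28 [0.11 0.96 0.69 1.79 0.07] 0.0
thick 0 22 [0.11 0.85 0.51 1.62 0.06] 0.0
thick 0 16 [0.12 0.75 0.36 1.45 0.05] 0.0
thick 0.04 28 [0.1  0.99 0.84 1.91 0.07] 0.0
thick 0.04 22 [0.11 0.86 0.63 1.72 0.06] 0.0
thick 0.04 16 [0.12 0.74 0.44 1.55 0.05] 0.0
thick 0.07 28 [0.1  1.03 0.98 2.01 0.07] 0.0
thick 0.07 22 [0.11 0.87 0.73 1.8  0.06] 0.0
thick 0.07 16 [0.12 0.74 0.52 1.62 0.05] 0.0
beta -40 0 [ 0.53  1.31  1.26  2.19 -0.37] 40.3
beta -40 0.06 [ 0.56  1.25  1.26  2.17 -0.37] 72.4
beta -20 0 [ 0.4   1.26  1.26  2.12 -0.11] 14.6
beta -20 0.06 [ 0.41  1.19  1.26  2.11 -0.11] 43.4
beta 20 0 [0.12 0.96 0.64 1.67 0.42] 0.0
beta 20 0.06 [0.09 0.99 0.81 1.84 0.41] 0.0
beta 40 0 [-0.02  0.9   0.37  1.51  0.71] 0.0
beta 40 0.06 [-0.07  0.89  0.48  1.66  0.69] 0.0
```

Run:
```python
from ik import *
p=thin+zp*.065; R1=frame(SY,np.radians(20)); print(ik(p,R1.as_matrix()[:,2]))
a=plan(p,R1,0.2)
plan(thin,Rg,0.2,start=a,n=4)
```

```text
(array([0.27065499, 1.00790548, 0.96485185, 1.86033007, 0.10801062]), np.float64(2.65517845845354e-10))
[0.2, 3.5, 27.1, 16.1, 0.014, 0.004, -0.0, 0.2, 3.4, 27.3, 15.7, 0.014, 0.004, -0.0]
[0.2, 0.0, -2.3, 16.1, 0.035, 0.0, 0.0, 0.2, 0.0, -1.7, 16.2, 0.035, 0.0, 0.0, 0.2, 0.0, -1.1, 16.2, 0.035, 0.0, 0.0, 0.2, 0.0, -0.6, 16.2, 0.035, 0.0, 0.0]
```

Emit:
{"op": "arm_command", "data": {"moves": [0.2,3.5,27.1,16.1,0.014,0.004,0,0.2,3.4,27.3,15.7,0.014,0.004,0,0.2,0,0,0,0,0,0,0.2,0,0,0,0,0,0]}}

```text
clock: 4.35
tcp_pos: [0.6392, 0.2976, 0.1506]
orientation: [-0.123, 0.714, 0.68, -0.114]
wrist_force: [-0.6, -0.1, -0.2]
finger_gap: 0.051
grip_force: 0.0
```

Run:
```python
from ik import *
st(); print(thin+zp*.065)
plan(thin,Rg,0.2,n=4)
```

```text
4.35 [0.6392 0.2976 0.1506] [[0.05, 0.942, -0.331], [0.999, -0.046, 0.02], [0.004, -0.331, -0.943]] [-0.6 -0.1 -0.2] 0.051002279524149895 0.0 [0.27 0.95 0.9  1.84 0.11 1.88]
[0.63997891 0.29658437 0.14319813]
[0.2, -0.3, -1.6, 17.7, 0.038, -0.001, 0.0, 0.2, -0.3, -1.0, 17.8, 0.038, -0.001, 0.0, 0.2, -0.3, -0.3, 17.8, 0.038, -0.001, 0.0, 0.2, -0.3, 0.4, 17.8, 0.038, -0.001, 0.0]
```

Emit:
{"op": "arm_command", "data": {"moves": [0.2,-0.3,-1.6,17.7,0.038,-0.001,0,0.2,-0.3,-1.0,17.8,0.038,-0.001,0,0.2,-0.3,-0.3,17.8,0.038,-0.001,0,0.2,-0.3,0.4,17.8,0.038,-0.001,0,0.2,0,0,0,0,0,0,0.2,0,0,0,0,0,0]}}

```text
clock: 5.1
tcp_pos: [0.609, 0.2977, 0.0832]
orientation: [-0.177, 0.702, 0.669, -0.169]
wrist_force: [0.0, 0.1, 0.1]
finger_gap: 0.0511
grip_force: 0.0
```

Run:
```python
from ik import *
st(); print(thin)
plan(thin,Rg,0.2,n=1)
im,d=cam('top'); P=cloud('top',d)
cv2.imwrite('pics/t2.png',cv2.resize(im[120:270,130:330],None,fx=4,fy=4))
```

```text
5.1 [0.609  0.2977 0.0832] [[0.049, 0.88, -0.473], [0.999, -0.043, 0.023], [-0.001, -0.473, -0.881]] [0.  0.1 0.1] 0.05113340928000733 0.0 [0.27 1.06 0.89 1.87 0.15 1.85]
[0.6095014  0.29810952 0.08580654]
[0.2, 0.5, -0.8, -2.5, -0.005, 0.001, 0.001]
```

View pics/t2.png

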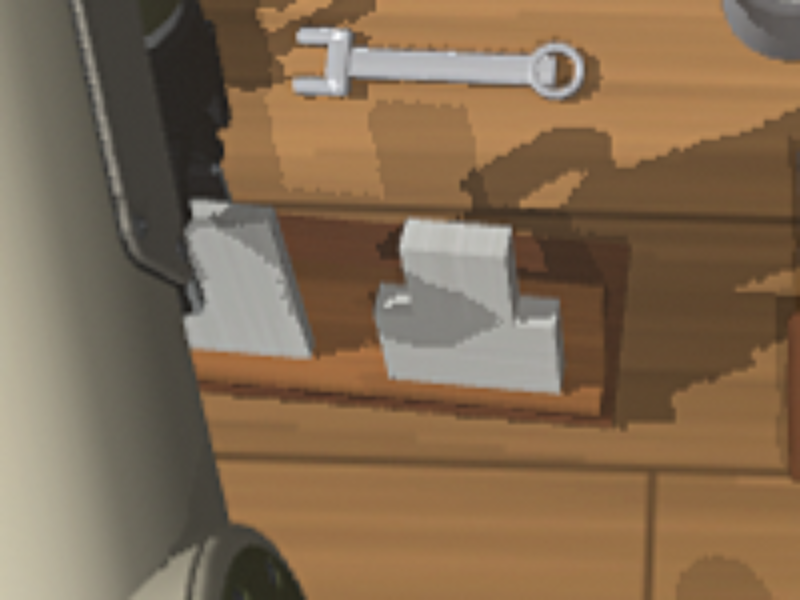

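The picture shows the fingers straddling the thin plate around (190,290) in the crop. I'll nudge the pose and close.

Emit:
{"op": "arm_command", "data": {"moves": [0.2,0.5,-0.8,-2.5,-0.005,0,0,-0.4,0,0,0,0,0,0,-0.7,0,0,0,0,0,0,-1,0,0,0,0,0,0,-1,0,0,0,0,0,0,-1,0,0,0,0,0,0], "newtons": 50}}

```text
clock: 5.9
tcp_pos: [0.6096, 0.2982, 0.0866]
orientation: [-0.175, 0.703, 0.669, -0.167]
wrist_force: [1.0, -0.3, 5.2]
finger_gap: 0.0096
grip_force: 50.1
```

Emit:
{"op": "arm_command", "data": {"moves": [-1,0,0,0,0,0,0,-1,0,0,0,0,0,0]}}

```text
clock: 6.15
tcp_pos: [0.6096, 0.2982, 0.0866]
orientation: [-0.175, 0.703, 0.669, -0.167]
wrist_force: [0.2, 0.5, 4.8]
finger_gap: 0.0094
grip_force: 50.1
```

Run:
```python
from ik import *
st(); 
s=get_state(); p=np.array(s['tcp_pos'])
a=plan(p+[-.003,0,.035],Rg,-1,n=3)
p2=p+[-.02,-.02,.14]; a=plan(p2,frame(SY,0.05),-1,start=a,n=6)
```

```text
6.15 [0.6096 0.2982 0.0866] [[0.049, 0.882, -0.468], [0.999, -0.043, 0.023], [-0.0, -0.468, -0.883]] [0.2 0.5 4.8] 0.009433087563532148 50.096890926361084 [0.27 1.05 0.89 1.87 0.15 1.86]
[-1, -0.1, -6.3, -9.8, 0.0, 0.0, 0.0, -1, -0.1, -6.4, -9.8, 0.0, 0.0, 0.0, -1, -0.1, -6.4, -9.8, 0.0, 0.0, 0.0]
[-1, -3.5, -10.6, -14.2, -0.073, -0.0, -0.0, -1, -3.5, -9.5, -14.9, -0.073, -0.0, -0.0, -1, -3.5, -8.4, -15.6, -0.073, -0.0, -0.0, -1, -3.5, -7.2, -16.2, -0.073, -0.0, -0.0, -1, -3.5, -6.0, -16.6, -0.073, -0.0, -0.0, -1, -3.5, -4.8, -17.0, -0.073, -0.0, -0.0]
```

Emit:
{"op": "arm_command", "data": {"moves": [-1,-0.1,-6.3,-9.8,0,0,0,-1,-0.1,-6.4,-9.8,0,0,0,-1,-0.1,-6.4,-9.8,0,0,0]}}

```text
clock: 6.52
tcp_pos: [0.6063, 0.298, 0.1214]
orientation: [-0.175, 0.703, 0.669, -0.167]
wrist_force: [0.4, 0.0, -3.8]
finger_gap: 0.0095
grip_force: 48.9
```

Emit:
{"op": "arm_command", "data": {"moves": [-1,-3.5,-10.6,-14.2,-0.073,0,0,-1,-3.5,-9.5,-14.9,-0.073,0,0,-1,-3.5,-8.4,-15.6,-0.073,0,0,-1,-3.5,-7.2,-16.2,-0.073,0,0,-1,-3.5,-6.0,-16.6,-0.073,0,0,-1,-3.5,-4.8,-17.0,-0.073,0,0]}}

```text
clock: 7.28
tcp_pos: [0.5887, 0.2777, 0.2273]
orientation: [-0.017, 0.724, 0.689, -0.017]
wrist_force: [0.5, 0.6, -2.8]
finger_gap: 0.0092
grip_force: 49.3
```

Run:
```python
from ik import *
st()
# above narrow slot, plate y centre at rack -25
foot2tcp=.115-.0265-.019
p=rk(-.066,-.025,.014+foot2tcp+.075); print(p,ik(p,np.array([0,0,-1.])))
plan(p,frame(RY,0),-1)
```

```text
7.275 [0.5887 0.2777 0.2273] [[0.049, 0.998, -0.048], [0.999, -0.049, 0.002], [-0.001, -0.048, -0.999]] [ 0.5  0.6 -2.8] 0.00917971289599138 49.30520296096802 [0.31 0.51 0.33 1.44 0.02 1.93]
[ 0.51983426 -0.25497182  0.1585    ] (array([-5.82819551e-01,  3.69822966e-01, -6.01742736e-02,  1.14079909e+00,
       -9.88239496e-14]), np.float64(1.1024409199708027e-13))
[-1, -41.2, -3.0, 5.5, -0.004, -0.0, -0.022, -1, -41.1, -4.0, 5.5, -0.004, -0.0, -0.022, -1, -41.0, -4.9, 5.5, -0.004, -0.0, -0.022, -1, -40.9, -5.8, 5.5, -0.004, -0.0, -0.022, -1, -40.7, -6.8, 5.5, -0.004, -0.0, -0.022, -1, -40.6, -7.7, 5.5, -0.004, -0.0, -0.022, -1, -40.4, -8.6, 5.5, -0.004, -0.0, -0.022, -1, -40.2, -9.5, 5.4, -0.004, -0.0, -0.022]
[-1, -40.0, -10.4, 5.4, -0.004, -0.0, -0.022, -1, -39.7, -11.3, 5.4, -0.004, -0.0, -0.022, -1, -39.5, -12.2, 5.4, -0.004, -0.0, -0.022, -1, -39.2, -13.1, 5.4, -0.004, -0.0, -0.022, -1, -38.9, -14.0, 5.3, -0.004, -0.0, -0.022]
```

Emit:
{"op": "arm_command", "data": {"moves": [-1,-41.2,-3.0,5.5,-0.004,0,-0.022,-1,-41.1,-4.0,5.5,-0.004,0,-0.022,-1,-41.0,-4.9,5.5,-0.004,0,-0.022,-1,-40.9,-5.8,5.5,-0.004,0,-0.022,-1,-40.7,-6.8,5.5,-0.004,0,-0.022,-1,-40.6,-7.7,5.5,-0.004,0,-0.022,-1,-40.4,-8.6,5.5,-0.004,0,-0.022,-1,-40.2,-9.5,5.4,-0.004,0,-0.022]}}

```text
clock: 8.28
tcp_pos: [0.5459, -0.051, 0.1834]
orientation: [-0.008, 0.66, 0.751, -0.005]
wrist_force: [0.5, 0.3, -4.6]
finger_gap: 0.0092
grip_force: 49.3
```

Emit:
{"op": "arm_command", "data": {"moves": [-1,-40.0,-10.4,5.4,-0.004,0,-0.022,-1,-39.7,-11.3,5.4,-0.004,0,-0.022,-1,-39.5,-12.2,5.4,-0.004,0,-0.022,-1,-39.2,-13.1,5.4,-0.004,0,-0.022,-1,-30,-11,4.3,-0.004,0,-0.022,-1,-8.9,-3.0,1,0,0,0,-1,0,0,0,0,0,0,-1,0,0,0,0,0,0]}}

```text
clock: 9.28
tcp_pos: [0.5201, -0.2535, 0.1556]
orientation: [-0.002, 0.618, 0.786, 0.003]
wrist_force: [0.0, -0.5, -2.8]
finger_gap: 0.0094
grip_force: 49.4
```

Run:
```python
from h import *
st()
for n in('top','scene'):
    im,d=cam(n); P=cloud(n,d); np.savez(n+'1.npz',im=im,d=d,P=P)
    cv2.imwrite(f'pics/{n}1.png',im)
a=cv2.imread('pics/top1.png')[140:270,360:520]; b=cv2.imread('pics/scene1.png')[150:310,170:370]
cv2.imwrite('pics/b1.png',np.vstack([cv2.resize(a,(369,300)),cv2.resize(b,(369,295))]))
```

```text
9.275 [ 0.5201 -0.2535  0.1556] [[-0.236, 0.972, 0.001], [0.972, 0.236, 0.007], [0.007, 0.003, -1.0]] [ 0.  -0.5 -2.8] 0.009404911293217218 49.35558199882507 [-0.6   0.35 -0.08  1.14  0.01  0.74]
```

View pics/b1.png

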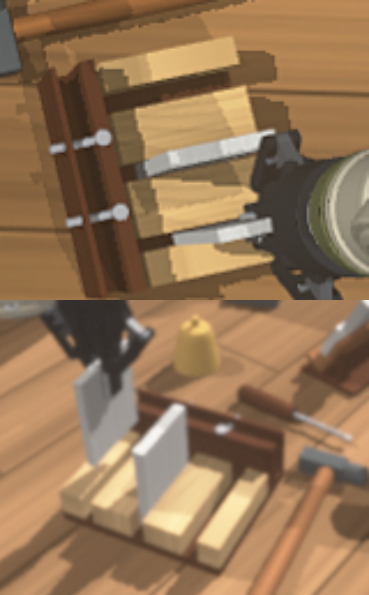

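The composite shows the thin plate held roughly above the narrow slot (top view (220,235)), with the stored plate undisturbed. I'll measure the held plate against the rack with the same camera.

Run:
```python
from h import *
c,s=np.cos(RY),np.sin(RY)
for n in('top','scene'):
    z=np.load(n+'1.npz');Q=z['P'].reshape(-1,3);C=z['im'].reshape(-1,3).astype(int)
    d=Q[:,:2]-RACK; x=d[:,0]*c+d[:,1]*s;y=-d[:,0]*s+d[:,1]*c
    m=(abs(x+.066)<.03)&(y>-.08)&(y<.06)&(Q[:,2]>.06)&(C.min(1)>105)&(C.max(1)-C.min(1)<40)
    print(n,m.sum())
    t=m&(Q[:,2]>.19); print(' top pts',t.sum(),'z',np.median(Q[t,2]) if t.any() else 0)
    if t.sum()>10:
        pf=np.polyfit(y[t],x[t],1); print(' line',pf, 'x at y -.02',np.polyval(pf,-.02),'x pct',np.percentile(x[t]-np.polyval(pf,y[t]),[2,98]))
    print(' y rng',np.percentile(y[m],[.5,99.5]),'z rng',np.percentile(Q[m,2],[.5,99.5]))
    f=m&(Q[:,2]<.185)
    if f.sum()>60:
        A=np.c_[y[f],Q[f,2],np.ones(f.sum())]; X=x[f]; w=np.ones(len(X),bool)
        for _ in range(8):
            k=np.linalg.lstsq(A[w],X[w],rcond=None)[0]; w=abs(A@k-X)<.003
        print(' face x=',k.round(4),w.sum(),'x at y=-.02,z=.09',k@[-.02,.09,1])
    # blocks relative edges: wood near narrow slot
    for yy in(-.07,-.05,-.03,-.01,.02,.03):
        r=(abs(y-yy)<.008)&(abs(Q[:,2]-.046)<.005)
        a=x[r&(x<-.063)&(x>-.11)];b=x[r&(x>-.069)&(x<0)]
        if len(a)>5 and len(b)>5: print('  slot edges at',yy,np.sort(a)[-3:].round(4),np.sort(b)[:3].round(4))
```

```text
top 7068
 top pts 6935 z 0.5802940481331111
 line [-0.51329103 -0.04759247] x at y -.02 -0.03732664968436181 x pct [-0.02982344  0.01281387]
 y rng [-0.0123416   0.05974994] z rng [0.12060825 0.64988882]
 face x= [-0.2081 -0.0076 -0.0571] 87 x at y=-.02,z=.09 -0.05361194036074442
  slot edges at -0.07 [-0.0937 -0.0932 -0.0928] [-0.048  -0.0476 -0.0471]
  slot edges at -0.05 [-0.0784 -0.0781 -0.0779] [-0.0585 -0.0581 -0.0577]
  slot edges at -0.03 [-0.0783 -0.0781 -0.0779] [-0.0593 -0.0586 -0.0582]
  slot edges at -0.01 [-0.0746 -0.0741 -0.0737] [-0.0591 -0.0589 -0.0586]
  slot edges at 0.02 [-0.0723 -0.0722 -0.0721] [-0.059  -0.0588 -0.0586]
  slot edges at 0.03 [-0.0723 -0.0722 -0.0721] [-0.0588 -0.0584 -0.0579]
scene 2085
 top pts 1049 z 0.38870327722475767
 line [ 0.11191072 -0.05414428] x at y -.02 -0.05638249362508482 x pct [-0.02874985  0.02173697]
 y rng [-0.0794565   0.04976378] z rng [0.07482471 0.53500494]
 face x= [ 0.0128 -0.0017 -0.0598] 872 x at y=-.02,z=.09 -0.060188170779911655
  slot edges at -0.07 [-0.0735 -0.0725 -0.0724] [-0.0597 -0.0596 -0.0596]
  slot edges at -0.05 [-0.0731 -0.073  -0.073 ] [-0.0613 -0.0603 -0.0594]
  slot edges at -0.03 [-0.0728 -0.0728 -0.0728] [-0.0608 -0.0603 -0.0593]
  slot edges at -0.01 [-0.0717 -0.0715 -0.0704] [-0.0582 -0.0579 -0.0573]
```

Run:
```python
from h import *
c,s=np.cos(RY),np.sin(RY)
z=np.load('top1.npz');Q=z['P'].reshape(-1,3);C=z['im'].reshape(-1,3).astype(int)
d=Q[:,:2]-RACK; x=d[:,0]*c+d[:,1]*s;y=-d[:,0]*s+d[:,1]*c
t=(abs(x+.066)<.03)&(y>-.04)&(y<.06)&(Q[:,2]>.185)&(Q[:,2]<.212)&(C.min(1)>100)
print(t.sum(),np.median(Q[t,2]),np.sort(y[t])[[0,3,-3,-1]])
for a in np.arange(-.04,.04,.006):
    r=t&(y>=a)&(y<a+.006)
    if r.sum()>3: print(round(a,3),r.sum(),x[r].min().round(4),x[r].max().round(4),x[r].mean().round(4))
r=(y>.01)&(y<.038)&(abs(Q[:,2]-.046)<.005)
pf=[]
for lo,hi,fn in((-.11,-.063,max),(-.069,-.02,min)):
    e=[(a,fn(x[r&(y>=a)&(y<a+.003)&(x>lo)&(x<hi)])) for a in np.arange(.012,.036,.003)]
    print(np.round(e,4)[:,1])
```

```text
173 0.20016941179339065 [-0.01890165 -0.0186574   0.02193386  0.02206917]
-0.022 13 -0.0695 -0.0603 -0.0646
-0.016 33 -0.0748 -0.0386 -0.063
-0.01 21 -0.0698 -0.0599 -0.0648
-0.004 24 -0.0696 -0.0599 -0.0644
0.002 20 -0.0697 -0.0604 -0.0647
0.008 21 -0.0695 -0.0597 -0.0645
0.014 23 -0.0692 -0.0598 -0.0641
0.02 18 -0.0698 -0.0608 -0.066
[-0.0722 -0.0738 -0.073  -0.0723 -0.0721 -0.0731 -0.0727 -0.0722]
[-0.0579 -0.059  -0.0586 -0.0581 -0.0572 -0.0588 -0.0579 -0.0575]
```

Emit:
{"op": "arm_command", "data": {"moves": [-1,0,-0.7,10,0,0.005,0,-1,0,0,10,0,0,0,-1,0,0,10,0,0,0,-1,0,0,4,0,0,0,-1,0,0,3,0,0,0,-1,0,0,0,0,0,0]}}

```text
clock: 10.12
tcp_pos: [0.5193, -0.2545, 0.1182]
orientation: [-0.003, 0.619, 0.786, 0.005]
wrist_force: [0.4, -0.3, -2.7]
finger_gap: 0.0096
grip_force: 49.3
```

Emit:
{"op": "arm_command", "data": {"moves": [-1,0,0,2.5,0,0,0,-1,0,0,2.5,0,0,0,-1,0,0,2.5,0,0,0,-1,0,0,0,0,0,0]}}

```text
clock: 10.62
tcp_pos: [0.5192, -0.2543, 0.1105]
orientation: [-0.004, 0.619, 0.786, 0.005]
wrist_force: [-0.8, 0.2, -3.3]
finger_gap: 0.0094
grip_force: 49.3
```

Emit:
{"op": "arm_command", "data": {"moves": [-1,0,0,3,0,-0.006,0,-1,0,0,3,0,-0.006,0,-1,0,0,4,0,0,0,-1,0,0,4,0,0,0,-1,0,0,4,0,0,0,-1,0,0,0,0,0,0]}}

```text
clock: 11.38
tcp_pos: [0.5191, -0.2542, 0.0923]
orientation: [0.001, 0.619, 0.786, 0.001]
wrist_force: [0.6, 0.1, -2.2]
finger_gap: 0.0098
grip_force: 49.3
```

Emit:
{"op": "arm_command", "data": {"moves": [-1,0,0,2,0,0,0,-1,0,0,2,0,0,0,-1,0,0,0,0,0,0]}}

```text
clock: 11.75
tcp_pos: [0.5193, -0.2543, 0.0887]
orientation: [0.001, 0.619, 0.786, 0.001]
wrist_force: [-0.5, -0.4, -2.9]
finger_gap: 0.0092
grip_force: 49.3
```

Emit:
{"op": "arm_command", "data": {"moves": [-1,0,0,1,0,0,0,-1,0,0,1,0,0,0,-1,0,0,0,0,0,0]}}

```text
clock: 12.12
tcp_pos: [0.5194, -0.2543, 0.0867]
orientation: [0.001, 0.619, 0.786, 0.001]
wrist_force: [0.2, -0.2, -3.0]
finger_gap: 0.0096
grip_force: 49.3
```

Emit:
{"op": "arm_command", "data": {"moves": [-1,0,0,0.7,0,0,0,-1,0,0,0.7,0,0,0,-1,0,0,0,0,0,0]}}

```text
clock: 12.5
tcp_pos: [0.5194, -0.2543, 0.0853]
orientation: [0.001, 0.619, 0.786, 0.001]
wrist_force: [0.7, -0.2, -3.5]
finger_gap: 0.01
grip_force: 49.3
```

Emit:
{"op": "arm_command", "data": {"moves": [-1,0,0,0.5,0,0,0,-1,0,0,0.5,0,0,0,-1,0,0,0,0,0,0]}}

```text
clock: 12.88
tcp_pos: [0.5195, -0.2544, 0.0845]
orientation: [0.001, 0.619, 0.786, 0.001]
wrist_force: [-0.8, 0.1, -2.3]
finger_gap: 0.0091
grip_force: 49.6
```

Emit:
{"op": "arm_command", "data": {"moves": [-1,0,0,0.5,0,0,0,-1,0,0,0.3,0,0,0,-1,0,0,0,0,0,0]}}

```text
clock: 13.25
tcp_pos: [0.5195, -0.2543, 0.0844]
orientation: [0.002, 0.619, 0.786, 0.001]
wrist_force: [-2.3, 2.6, 5.3]
finger_gap: 0.0091
grip_force: 50.7
```

Emit:
{"op": "arm_command", "data": {"moves": [-1,0,0,-0.5,0,0,0,-1,3,0,0,0,0,0,-1,3,0,0,0,0,0,-1,3,0,0,0,0,0,-1,3,0,0,0,0,0,-1,3,0,0,0,0,0,-1,0,0,0,0,0,0]}}

```text
clock: 14.12
tcp_pos: [0.516, -0.2395, 0.0843]
orientation: [0.001, 0.618, 0.786, 0.001]
wrist_force: [0.7, -0.7, 2.5]
finger_gap: 0.0092
grip_force: 50.1
```

Emit:
{"op": "arm_command", "data": {"moves": [-1,1.5,0,0,0,0,0,-1,1,0,0,0,0,0,-1,0,0,0,0,0,0]}}

```text
clock: 14.5
tcp_pos: [0.5156, -0.2375, 0.0843]
orientation: [0.002, 0.619, 0.786, 0.001]
wrist_force: [1.2, -2.2, 3.5]
finger_gap: 0.0094
grip_force: 50.2
```

Emit:
{"op": "arm_command", "data": {"moves": [-1,1,0,0,0,0,0,-1,1,0,0,0,0,0,-1,1,0,0,0,0,0,-1,0,0,0,0,0,0]}}

```text
clock: 15.0
tcp_pos: [0.5148, -0.2345, 0.0843]
orientation: [0.002, 0.619, 0.786, 0.001]
wrist_force: [0.8, -3.6, 4.2]
finger_gap: 0.0091
grip_force: 50.4
```

Emit:
{"op": "arm_command", "data": {"moves": [-1,0.8,0,0,0,0,0,-1,0.8,0,0,0,0,0,-1,0,0,0,0,0,0]}}

```text
clock: 15.38
tcp_pos: [0.5144, -0.233, 0.0843]
orientation: [0.002, 0.619, 0.786, 0.001]
wrist_force: [0.7, -4.4, 6.2]
finger_gap: 0.0092
grip_force: 50.6
```

Run:
```python
from h import *
st()
im,d=cam('top');Q=cloud('top',d).reshape(-1,3);C=im.reshape(-1,3).astype(int)
c,s=np.cos(RY),np.sin(RY)
d=Q[:,:2]-RACK; x=d[:,0]*c+d[:,1]*s;y=-d[:,0]*s+d[:,1]*c
t=(abs(x+.066)<.008)&(y>-.04)&(y<.08)&(Q[:,2]>.11)&(Q[:,2]<.14)&(C.min(1)>100)
print('plate top',t.sum(),np.median(Q[t,2]),'ymax',np.sort(y[t])[-4:],'x',x[t].min(),x[t].max())
b=(abs(x+.066)<.025)&(Q[:,2]>.066)&(Q[:,2]<.085)&(y>.03)&(y<.08)
print('bar',np.percentile(y[b],[0,2,50,98]),np.median(Q[b,2]))
```

```text
15.375 [ 0.5144 -0.233   0.0843] [[-0.235, 0.972, 0.004], [0.972, 0.235, -0.001], [-0.001, 0.003, -1.0]] [ 0.7 -4.4  6.2] 0.009200491193688314 50.63110649585724 [-0.57  0.38 -0.24  0.95  0.    0.77]
plate top 119 0.12844224951906402 ymax [0.04182854 0.04185847 0.04188257 0.04216262] x -0.07082355480406725 -0.05955897958236139
bar [0.03202084 0.0410072  0.05736182 0.06371491] 0.07439960258830758
```

Emit:
{"op": "arm_command", "data": {"moves": [-1,0,0,-0.5,0,0,0,-1,1,0,0,0,0,0,-1,1,0,0,0,0,0,-1,1,0,0,0,0,0,-1,1,0,0,0,0,0,-1,0,0,0,0,0,0]}}

```text
clock: 16.18
tcp_pos: [0.5129, -0.2285, 0.0843]
orientation: [0.001, 0.618, 0.786, 0.001]
wrist_force: [0.7, -2.7, 1.3]
finger_gap: 0.0097
grip_force: 50.1
```

Emit:
{"op": "arm_command", "data": {"moves": [-1,0.5,0,0,0,0,0,-1,0.5,0,0,0,0,0,-1,0,0,0,0,0,0]}}

```text
clock: 16.55
tcp_pos: [0.5128, -0.2278, 0.0844]
orientation: [0.001, 0.619, 0.786, 0.001]
wrist_force: [0.0, -2.5, -0.2]
finger_gap: 0.0094
grip_force: 49.9
```

Emit:
{"op": "arm_command", "data": {"moves": [-1,0.5,0,0,0,0,0,-1,0.5,0,0,0,0,0,-1,0,0,0,0,0,0]}}

```text
clock: 16.92
tcp_pos: [0.5126, -0.2267, 0.0844]
orientation: [0.001, 0.618, 0.786, 0.001]
wrist_force: [-0.0, -2.5, -0.8]
finger_gap: 0.0095
grip_force: 49.9
```

Emit:
{"op": "arm_command", "data": {"moves": [-1,0.5,0,0,0,0,0,-1,0.5,0,0,0,0,0,-1,0,0,0,0,0,0]}}

```text
clock: 17.3
tcp_pos: [0.5124, -0.2258, 0.0844]
orientation: [0.001, 0.618, 0.786, 0.001]
wrist_force: [1.0, -1.6, -1.5]
finger_gap: 0.0094
grip_force: 49.8
```

Emit:
{"op": "arm_command", "data": {"moves": [-1,0.5,0,0,0,0,0,-1,0.5,0,0,0,0,0,-1,0,0,0,0,0,0]}}

```text
clock: 17.68
tcp_pos: [0.5122, -0.2248, 0.0844]
orientation: [0.001, 0.618, 0.786, 0.001]
wrist_force: [0.0, -0.8, -1.0]
finger_gap: 0.0095
grip_force: 49.7
```

Emit:
{"op": "arm_command", "data": {"moves": [-1,0.5,0,0,0,0,0,-1,0.5,0,0,0,0,0,-1,0,0,0,0,0,0]}}

```text
clock: 18.05
tcp_pos: [0.5122, -0.2246, 0.0845]
orientation: [0.002, 0.619, 0.786, 0.001]
wrist_force: [-0.2, -3.4, -3.1]
finger_gap: 0.0092
grip_force: 49.4
```

Emit:
{"op": "arm_command", "data": {"moves": [-1,0.5,0,0,0,0,0,-1,0,0,0,0,0,0]}}

```text
clock: 18.3
tcp_pos: [0.5122, -0.2245, 0.0846]
orientation: [0.002, 0.619, 0.786, 0.0]
wrist_force: [1.0, -5.8, -3.8]
finger_gap: 0.0094
grip_force: 49.3
```

Emit:
{"op": "arm_command", "data": {"moves": [-1,-0.5,0,0.6,0,0,0,-1,0,0,0,0,0,0,-0.75,0,0,0,0,0,0,-0.5,0,0,0,0,0,0,-0.35,0,0,0,0,0,0,-0.35,0,0,0,0,0,0,-0.35,0,0,0,0,0,0]}}

```text
clock: 19.18
tcp_pos: [0.5121, -0.224, 0.0839]
orientation: [0.001, 0.618, 0.786, 0.001]
wrist_force: [-0.3, 0.3, -0.9]
finger_gap: 0.0276
grip_force: 0.0
```

Emit:
{"op": "arm_command", "data": {"moves": [-0.35,0,0,-10,0,0,0,-0.35,0,0,-25,0,0,0,-0.35,0,0,-40,0,0,0,-0.35,0,0,-45,0,0,0,-0.35,0,0,-30,0,0,0]}}

```text
clock: 19.8
tcp_pos: [0.5122, -0.2244, 0.2372]
orientation: [0.003, 0.619, 0.786, 0.001]
wrist_force: [0.4, 0.1, 0.4]
finger_gap: 0.0276
grip_force: 0.0
```

```bash
cat >> h.py <<'E'
def rackpts(n):
    im,d=cam(n);Q=cloud(n,d).reshape(-1,3);C=im.reshape(-1,3).astype(int)
    c,s=np.cos(RY),np.sin(RY); d=Q[:,:2]-RACK
    return im,d[:,0]*c+d[:,1]*s,-d[:,0]*s+d[:,1]*c,Q[:,2],C
E
python3 - <<'E'
from ik import *
st()
im,x,y,z,C=rackpts('top')
for x0 in(-.066,0):
    t=(abs(x-x0)<.012)&(y>-.08)&(y<.08)&(z>.11)&(z<.14)&(C.min(1)>100)
    print('top',x0,t.sum(),np.median(z[t]),'y',np.sort(y[t])[[0,3,-4,-1]],'x',x[t].min(),x[t].max())
p=thick+zp*.06; R1=frame(SY,np.radians(24)); print(p,ik(p,R1.as_matrix()[:,2]))
s=get_state();p0=np.array(s['tcp_pos'])
a=plan(np.array([p[0]-.03,p[1],.225]),frame(SY,.25),0.3)
a=plan(p,R1,0.3,start=a)
E
```

```text
19.8 [ 0.5122 -0.2244  0.2372] [[-0.235, 0.972, 0.006], [0.972, 0.235, -0.002], [-0.003, 0.005, -1.0]] [0.4 0.1 0.4] 0.027612562099411393 0.0 [-0.56  0.28  0.01  1.3   0.    0.78]
top -0.066 278 0.1284475417539686 y [-0.03807123 -0.0368752   0.05036269  0.05073465] x -0.07057868707107721 -0.06021861660891705
top 0 313 0.12873242637546323 y [-0.05621749 -0.05364978  0.02112935  0.02146625] x -0.006686734356407398 0.007578841585614332
[0.62676186 0.16342518 0.14040551] (array([0.10432418, 0.92431514, 0.78365037, 1.84458601, 0.06256125]), np.float64(2.1314600220165532e-13))
[0.3, 39.8, 19.1, 1.7, 0.029, 0.005, 0.032, 0.3, 40.4, 17.9, 1.3, 0.029, 0.005, 0.032, 0.3, 40.9, 16.6, 1.0, 0.029, 0.005, 0.032, 0.3, 41.4, 15.4, 0.7, 0.029, 0.005, 0.032, 0.3, 41.9, 14.1, 0.5, 0.029, 0.005, 0.032, 0.3, 42.3, 12.7, 0.3, 0.029, 0.005, 0.032, 0.3, 42.7, 11.4, 0.2, 0.029, 0.005, 0.032, 0.3, 43.0, 10.0, 0.1, 0.029, 0.005, 0.032]
[0.3, 43.3, 8.7, -0.0, 0.029, 0.005, 0.032]
[0.3, 0.7, 25.0, 37.3, 0.084, -0.0, -0.0, 0.3, 0.7, 28.0, 35.0, 0.084, -0.0, -0.0]
```

Emit:
{"op": "arm_command", "data": {"moves": [0.3,39.8,19.1,1.7,0.029,0.005,0.032,0.3,40.4,17.9,1.3,0.029,0.005,0.032,0.3,40.9,16.6,1.0,0.029,0.005,0.032,0.3,41.4,15.4,0.7,0.029,0.005,0.032,0.3,41.9,14.1,0.5,0.029,0.005,0.032,0.3,42.3,12.7,0.3,0.029,0.005,0.032,0.3,42.7,11.4,0.2,0.029,0.005,0.032,0.3,43.0,10.0,0.1,0.029,0.005,0.032]}}

```text
clock: 20.85
tcp_pos: [0.5863, 0.1227, 0.2217]
orientation: [-0.086, 0.71, 0.695, -0.077]
wrist_force: [-0.1, 0.1, -0.1]
finger_gap: 0.0559
grip_force: 0.0
```

Emit:
{"op": "arm_command", "data": {"moves": [0.3,43.3,8.7,0,0.029,0.005,0.032,0.3,0,0,0,0,0,0]}}

```text
clock: 21.1
tcp_pos: [0.5955, 0.1672, 0.2183]
orientation: [-0.097, 0.718, 0.684, -0.088]
wrist_force: [0.7, -1.1, -0.0]
finger_gap: 0.0554
grip_force: 0.0
```

Run:
```python
from ik import *
st()
p=thick+zp*.06; R1=frame(SY,np.radians(24))
a=plan(p,R1,0.3,n=4)
```

```text
21.1 [0.5955 0.1672 0.2183] [[0.049, 0.965, -0.258], [0.999, -0.046, 0.02], [0.007, -0.259, -0.966]] [ 0.7 -1.1 -0. ] 0.05536488270617535 0.0 [0.12 0.64 0.49 1.68 0.05 1.73]
[0.3, -0.7, 12.6, 16.8, 0.039, -0.002, 0.001, 0.3, -0.7, 13.3, 16.3, 0.039, -0.002, 0.001, 0.3, -0.6, 13.9, 15.7, 0.039, -0.002, 0.001, 0.3, -0.6, 14.5, 15.2, 0.039, -0.002, 0.001]
```

Emit:
{"op": "arm_command", "data": {"moves": [0.3,-0.7,12.6,16.8,0.039,-0.002,0,0.3,-0.7,13.3,16.3,0.039,-0.002,0,0.3,-0.6,13.9,15.7,0.039,-0.002,0,0.3,-0.6,14.5,15.2,0.039,-0.002,0,0.3,0,0,0,0,0,0]}}

```text
clock: 21.72
tcp_pos: [0.6264, 0.1589, 0.1389]
orientation: [-0.151, 0.709, 0.673, -0.144]
wrist_force: [0.5, 0.3, 0.4]
finger_gap: 0.0551
grip_force: 0.0
```

Run:
```python
from ik import *
st()
plan(thick,Rg,0.3,n=4)
```

```text
21.725 [0.6264 0.1589 0.1389] [[0.052, 0.911, -0.408], [0.999, -0.048, 0.02], [-0.002, -0.409, -0.913]] [0.5 0.3 0.4] 0.0550893766340653 0.0 [0.1  0.89 0.72 1.81 0.06 1.71]
[0.3, 1.1, -1.2, 14.6, 0.017, 0.0, -0.001, 0.3, 1.1, -0.9, 14.6, 0.017, 0.0, -0.001, 0.3, 1.1, -0.7, 14.6, 0.017, 0.0, -0.001, 0.3, 1.1, -0.4, 14.6, 0.017, 0.0, -0.001]
```

Emit:
{"op": "arm_command", "data": {"moves": [0.3,1.1,-1.2,14.6,0.017,0,0,0.3,1.1,-0.9,14.6,0.017,0,0,0.3,1.1,-0.7,14.6,0.017,0,0,0.3,1.1,-0.4,14.6,0.017,0,0,0.3,0,0,0,0,0,0,0.3,0,0,0,0,0,0]}}

```text
clock: 22.48
tcp_pos: [0.5992, 0.1662, 0.0904]
orientation: [-0.174, 0.704, 0.669, -0.165]
wrist_force: [0.0, -0.1, -0.8]
finger_gap: 0.0558
grip_force: 0.0
```

Run:
```python
from ik import *
st();print(thick)
plan(thick,Rg,0.3,n=1)
```

```text
22.475 [0.5992 0.1662 0.0904] [[0.051, 0.884, -0.465], [0.999, -0.045, 0.023], [-0.001, -0.466, -0.885]] [ 0.  -0.1 -0.8] 0.05580029285670906 0.0 [0.11 0.91 0.6  1.74 0.07 1.71]
[0.59862877 0.16483301 0.08742865]
[0.3, -1.4, 1.0, 2.9, 0.004, 0.0, -0.001]
```

Emit:
{"op": "arm_command", "data": {"moves": [0.3,-1.4,1.0,2.9,0.004,0,0,-0.1,0,0,0,0,0,0,-0.5,0,0,0,0,0,0,-1,0,0,0,0,0,0,-1,0,0,0,0,0,0,-1,0,0,0,0,0,0,-1,0,0,0,0,0,0], "newtons": 60}}

```text
clock: 23.35
tcp_pos: [0.5981, 0.1648, 0.0877]
orientation: [-0.175, 0.703, 0.668, -0.167]
wrist_force: [-3.3, -1.0, 5.7]
finger_gap: 0.0173
grip_force: 59.5
```

Run:
```python
from ik import *
st(); 
s=get_state(); p=np.array(s['tcp_pos'])
a=plan(p+[-.003,0,.035],Rg,-1,n=3)
p2=p+[-.02,-.02,.14]; a=plan(p2,frame(SY,0.0),-1,start=a,n=6)
```

```text
23.35 [0.5981 0.1648 0.0877] [[0.051, 0.881, -0.469], [0.999, -0.045, 0.023], [-0.001, -0.47, -0.883]] [-3.3 -1.   5.7] 0.01730829552279392 59.50782537460327 [0.1  0.91 0.6  1.74 0.07 1.71]
[-1, -0.1, -6.4, -9.8, -0.0, 0.0, -0.0, -1, -0.1, -6.4, -9.8, -0.0, 0.0, -0.0, -1, -0.1, -6.4, -9.8, -0.0, 0.0, -0.0]
[-1, -3.5, -10.6, -14.2, -0.081, -0.0, -0.0, -1, -3.5, -9.4, -15.0, -0.081, -0.0, -0.0, -1, -3.5, -8.1, -15.7, -0.081, -0.0, -0.0, -1, -3.5, -6.8, -16.3, -0.081, -0.0, -0.0, -1, -3.5, -5.5, -16.8, -0.081, -0.0, -0.0, -1, -3.5, -4.1, -17.2, -0.081, -0.0, -0.0]
```

Emit:
{"op": "arm_command", "data": {"moves": [-1,-0.1,-6.4,-9.8,0,0,0,-1,-0.1,-6.4,-9.8,0,0,0,-1,-0.1,-6.4,-9.8,0,0,0]}}

```text
clock: 23.72
tcp_pos: [0.5958, 0.1647, 0.1228]
orientation: [-0.175, 0.703, 0.669, -0.167]
wrist_force: [0.5, 0.1, -3.5]
finger_gap: 0.0172
grip_force: 58.7
```

Emit:
{"op": "arm_command", "data": {"moves": [-1,-3.5,-10.6,-14.2,-0.081,0,0,-1,-3.5,-9.4,-15.0,-0.081,0,0,-1,-3.5,-8.1,-15.7,-0.081,0,0,-1,-3.5,-6.8,-16.3,-0.081,0,0,-1,-3.5,-5.5,-16.8,-0.081,0,0,-1,-3.5,-4.1,-17.2,-0.081,0,0]}}

```text
clock: 24.48
tcp_pos: [0.5778, 0.1445, 0.2285]
orientation: [0.0, 0.725, 0.689, -0.0]
wrist_force: [-0.4, -0.2, -4.0]
finger_gap: 0.0172
grip_force: 59.6
```

Run:
```python
from ik import *
st()
p=rk(.066,-.025,.1585); p[2]+=.01; print(p,ik(p,np.array([0,0,-1.])))
v=rk(.09,.12,.215); a=plan(v,frame(RY,0),-1)
plan(p,frame(RY,0),-1,start=a)
```

```text
24.475 [0.5778 0.1445 0.2285] [[0.051, 0.999, 0.0], [0.999, -0.051, -0.001], [-0.001, 0.0, -1.0]] [-0.4 -0.2 -4. ] 0.017227937184250683 59.617186188697815 [ 0.11  0.35  0.1   1.31 -0.    1.73]
[ 0.64805087 -0.22359508  0.1685    ] (array([-4.39258322e-01,  5.93115347e-01,  3.08587226e-01,  1.28626821e+00,
       -8.93305899e-11]), np.float64(1.6606313626968789e-10))
[-1, -36.4, 11.7, 2.3, -0.0, 0.0, -0.048, -1, -36.9, 9.9, 2.3, -0.0, 0.0, -0.048, -1, -37.3, 8.1, 2.3, -0.0, 0.0, -0.048, -1, -37.7, 6.3, 2.3, -0.0, 0.0, -0.048, -1, -37.9, 4.5, 2.3, -0.0, 0.0, -0.048, -1, -38.1, 2.6, 2.3, -0.0, 0.0, -0.048]
[-1, -36.3, -6.0, 11.6, 0.0, 0.0, 0.0, -1, -36.3, -6.0, 11.6, 0.0, 0.0, 0.0, -1, -36.3, -6.0, 11.6, 0.0, 0.0, 0.0, -1, -36.3, -6.0, 11.6, 0.0, 0.0, 0.0]
```

Emit:
{"op": "arm_command", "data": {"moves": [-1,-36.4,11.7,2.3,0,0,-0.048,-1,-36.9,9.9,2.3,0,0,-0.048,-1,-37.3,8.1,2.3,0,0,-0.048,-1,-37.7,6.3,2.3,0,0,-0.048,-1,-37.9,4.5,2.3,0,0,-0.048,-1,-38.1,2.6,2.3,0,0,-0.048]}}

```text
clock: 25.22
tcp_pos: [0.6366, -0.078, 0.2137]
orientation: [-0.001, 0.618, 0.786, -0.001]
wrist_force: [1.4, 0.9, -4.7]
finger_gap: 0.0174
grip_force: 60.3
```

Emit:
{"op": "arm_command", "data": {"moves": [-1,-36.3,-6,8,0,0,0,-1,-36.3,-6,8,0,0,0,-1,-36.3,-6,11.6,0,0,0,-1,-25,-4,11,0,0,0,-1,-11.3,-2,7.8,0,0,0,-1,0,0,0,0,0,0,-1,0,0,0,0,0,0]}}

```text
clock: 26.1
tcp_pos: [0.6478, -0.2225, 0.1674]
orientation: [-0.001, 0.618, 0.786, -0.001]
wrist_force: [-0.2, 1.0, -3.6]
finger_gap: 0.0171
grip_force: 60.2
```

Run:
```python
from ik import *
st()
s=get_state(); d=np.array(s['tcp_pos'])[:2]-RACK;c,si=np.cos(RY),np.sin(RY);print('tcp rack',d[0]*c+d[1]*si,-d[0]*si+d[1]*c)
zt=s['tcp_pos'][2]+.0455
for n in('top','scene'):
    im,x,y,z,C=rackpts(n)
    t=(abs(x-.066)<.03)&(y>-.08)&(y<.06)&(abs(z-zt)<.01)&(C.min(1)>100)&(C.max(1)-C.min(1)<40)
    print(n,'top',t.sum(),np.median(z[t]))
    for a in np.arange(-.07,.04,.008):
        r=t&(y>=a)&(y<a+.008)
        if r.sum()>5: print('  ',round(a,3),r.sum(),x[r].min().round(4),x[r].max().round(4))
    print('  yrange',np.sort(y[t])[[0,2,-3,-1]])
    m=(abs(x-.066)<.03)&(y>-.08)&(y<.05)&(z>.06)&(z<zt-.008)&(C.min(1)>100)&(C.max(1)-C.min(1)<40)
    if m.sum()>80:
        A=np.c_[y[m],z[m],np.ones(m.sum())];X=x[m];w=np.ones(len(X),bool)
        for _ in range(8):
            k=np.linalg.lstsq(A[w],X[w],rcond=None)[0];w=abs(A@k-X)<.003
        print('  face',k.round(4),w.sum(),'x at -.025,.1',k@[-.025,.1,1],'y',np.percentile(y[m][w],[0,1,99,100]),'z',z[m][w].min())
    for yy in np.arange(-.08,.04,.01):
        r=(abs(y-yy)<.005)&(abs(z-.046)<.005)
        a=x[r&(x<.072)&(x>.02)];b=x[r&(x>.06)&(x<.11)]
        if len(a)>5 and len(b)>5: print('  slot',round(yy,3),np.sort(a)[-2:].round(4),np.sort(b)[:2].round(4))
    cv2.imwrite(f'pics/{n}3.png',im)
a=cv2.imread('pics/top3.png')[140:270,360:520]; b=cv2.imread('pics/scene3.png')[150:310,170:370]
cv2.imwrite('pics/b3.png',np.vstack([cv2.resize(a,(369,300)),cv2.resize(b,(369,295))]))
```

```text
26.1 [ 0.6478 -0.2225  0.1674] [[-0.236, 0.972, -0.003], [0.972, 0.236, -0.0], [0.0, -0.002, -1.0]] [-0.2  1.  -3.6] 0.01712212723937977 60.20594358444214 [-0.45  0.56  0.26  1.28 -0.    0.89]
tcp rack 0.0660215179015389 -0.02387995473805285
top top 146 0.2120956688361577
   -0.022 28 0.0583 0.0756
   -0.014 50 0.0579 0.0787
   -0.006 68 0.0577 0.0759
  yrange [-0.02087981 -0.01978281  0.00143681  0.00161304]
  face [0.1921 0.0665 0.0531] 102 x at -.025,.1 0.05499171853807868 y [-0.02905227 -0.02456773  0.02207297  0.02208143] z 0.09602319090234168
  slot -0.05 [0.0553 0.0556] [0.0977 0.0986]
  slot -0.04 [0.055  0.0558] [0.0939 0.094 ]
  slot -0.03 [0.0549 0.0555] [0.0919 0.0921]
  slot -0.02 [0.0551 0.0561] [0.0915 0.0927]
  slot -0.01 [0.0553 0.0557] [0.0902 0.0911]
  slot -0.0 [0.0557 0.0558] [0.0852 0.0857]
  slot 0.01 [0.0556 0.0557] [0.0768 0.0772]
  slot 0.02 [0.0549 0.0561] [0.0771 0.0772]
  slot 0.03 [0.0556 0.0561] [0.0771 0.0772]
scene top 156 0.21163356414861323
   -0.054 50 0.056 0.0744
   -0.046 35 0.0547 0.0747
   -0.038 34 0.0506 0.0768
   -0.03 22 0.0548 0.0694
   -0.022 12 0.0533 0.0656
  yrange [-0.05120716 -0.05062708 -0.01397086 -0.01180911]
  face [0.0123 0.0032 0.0733] 634 x at -.025,.1 0.07329921263308532 y [-0.07152319 -0.07032708  0.01767003  0.02007035] z 0.09637840571711487
  slot -0.08 [0.0553 0.0564] [0.0767 0.0769]
  slot -0.07 [0.0556 0.0557] [0.0758 0.077 ]
  slot -0.06 [0.0559 0.0559] [0.0766 0.0766]
  slot -0.05 [0.0554 0.0557] [0.0765 0.0769]
  slot -0.04 [0.0562 0.0563] [0.0749 0.0752]
  slot -0.03 [0.0571 0.0572] [0.0752 0.0754]
  slot -0.02 [0.0535 0.0536] [0.075  0.0754]
  slot -0.01 [0.0544 0.0549] [0.0754 0.0755]
  slot -0.0 [0.0548 0.055 ] [0.0756 0.0756]
  slot 0.01 [0.0548 0.0548] [0.0759 0.0769]
  slot 0.02 [0.055  0.0552] [0.0754 0.0761]
  slot 0.03 [0.055  0.0552] [0.0757 0.0763]
```

View pics/b3.png

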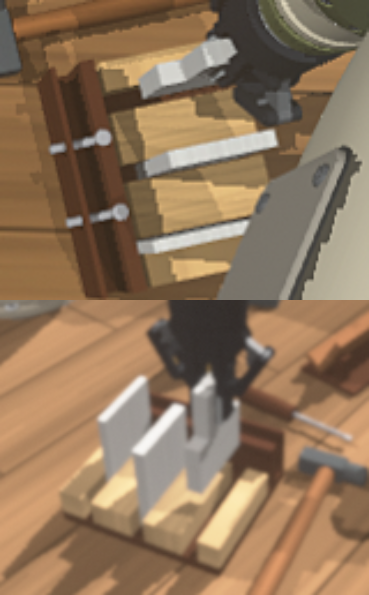

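The composite shows the stepped plate above the wide slot (top view (190,70)). The thin plate is upright in the narrow slot touching the bar, and the stored plate has not moved. The plate is centred within about 0.5 mm, so I'll lower it.

Emit:
{"op": "arm_command", "data": {"moves": [-1,0,0.1,12,0,0,0,-1,0,0,12,0,0,0,-1,0,0,12,0,0,0,-1,0,0,8,0,0,0,-1,0,0,4,0,0,0,-1,0,0,0,0,0,0]}}

```text
clock: 26.95
tcp_pos: [0.6475, -0.2238, 0.1186]
orientation: [-0.001, 0.619, 0.786, -0.001]
wrist_force: [-0.2, 1.1, -4.4]
finger_gap: 0.0172
grip_force: 60.4
```

Emit:
{"op": "arm_command", "data": {"moves": [-1,0,0,2.5,0,0,0,-1,0,0,2.5,0,0,0,-1,0,0,2.5,0,0,0,-1,0,0,0,0,0,0]}}

```text
clock: 27.45
tcp_pos: [0.6474, -0.2237, 0.1111]
orientation: [-0.001, 0.619, 0.786, -0.001]
wrist_force: [-0.7, -0.0, -4.3]
finger_gap: 0.017
grip_force: 60.4
```

Emit:
{"op": "arm_command", "data": {"moves": [-1,0,0,3,0,0,0,-1,0,0,3,0,0,0,-1,0,0,4,0,0,0,-1,0,0,4,0,0,0,-1,0,0,4,0,0,0,-1,0,0,4,0,0,0,-1,0,0,0,0,0,0]}}

```text
clock: 28.32
tcp_pos: [0.6472, -0.2236, 0.0889]
orientation: [-0.001, 0.618, 0.786, -0.001]
wrist_force: [-0.2, -0.2, -3.6]
finger_gap: 0.0171
grip_force: 60.4
```

Emit:
{"op": "arm_command", "data": {"moves": [-1,0,0,1,0,0,0,-1,0,0,1,0,0,0,-1,0,0,0,0,0,0]}}

```text
clock: 28.7
tcp_pos: [0.6476, -0.2238, 0.0875]
orientation: [-0.001, 0.618, 0.786, -0.001]
wrist_force: [0.1, 0.6, -3.6]
finger_gap: 0.0172
grip_force: 60.4
```

Emit:
{"op": "arm_command", "data": {"moves": [-1,0,0,0.7,0,0,0,-1,0,0,0.5,0,0,0,-1,0,0,0,0,0,0]}}

```text
clock: 29.08
tcp_pos: [0.6475, -0.2237, 0.0862]
orientation: [-0.001, 0.618, 0.786, -0.001]
wrist_force: [0.1, -0.6, -4.2]
finger_gap: 0.0176
grip_force: 60.4
```

Emit:
{"op": "arm_command", "data": {"moves": [-1,0,0,0.6,0,0,0,-1,0,0,0.5,0,0,0,-1,0,0,0,0,0,0]}}

```text
clock: 29.45
tcp_pos: [0.6475, -0.2238, 0.0851]
orientation: [-0.001, 0.619, 0.786, -0.001]
wrist_force: [0.4, -0.6, -4.5]
finger_gap: 0.0173
grip_force: 60.4
```

Emit:
{"op": "arm_command", "data": {"moves": [-1,0,0,0.5,0,0,0,-1,0,0,0.3,0,0,0,-1,0,0,0,0,0,0]}}

```text
clock: 29.82
tcp_pos: [0.6475, -0.2238, 0.0843]
orientation: [-0.001, 0.619, 0.786, -0.001]
wrist_force: [-0.0, -0.5, -4.0]
finger_gap: 0.0171
grip_force: 60.4
```

Emit:
{"op": "arm_command", "data": {"moves": [-1,0,0,0.5,0,0,0,-1,0,0,0.3,0,0,0,-1,0,0,0,0,0,0]}}

```text
clock: 30.2
tcp_pos: [0.6476, -0.2238, 0.0839]
orientation: [-0.001, 0.618, 0.786, -0.001]
wrist_force: [-0.8, 0.7, -0.4]
finger_gap: 0.0173
grip_force: 60.7
```

Emit:
{"op": "arm_command", "data": {"moves": [-1,0,0,0.4,0,0,0,-1,0,0,0.3,0,0,0,-1,0,0,0,0,0,0]}}

```text
clock: 30.58
tcp_pos: [0.6476, -0.2237, 0.0839]
orientation: [-0.0, 0.618, 0.786, -0.001]
wrist_force: [-2.7, 1.9, 4.2]
finger_gap: 0.0172
grip_force: 61.5
```

Emit:
{"op": "arm_command", "data": {"moves": [-1,0,0,-0.6,0,0,0,-1,3,0,0,0,0,0,-1,3,0,0,0,0,0,-1,3,0,0,0,0,0,-1,3,0,0,0,0,0,-1,3,0,0,0,0,0,-1,0,0,0,0,0,0]}}

```text
clock: 31.45
tcp_pos: [0.6442, -0.2089, 0.0838]
orientation: [-0.001, 0.618, 0.786, -0.001]
wrist_force: [1.2, -2.1, 3.3]
finger_gap: 0.0174
grip_force: 61.3
```

Emit:
{"op": "arm_command", "data": {"moves": [-1,2,0,0,0,0,0,-1,2,0,0,0,0,0,-1,2,0,0,0,0,0,-1,2,0,0,0,0,0,-1,0,0,0,0,0,0]}}

```text
clock: 32.08
tcp_pos: [0.6423, -0.2014, 0.0837]
orientation: [-0.001, 0.618, 0.786, -0.001]
wrist_force: [0.6, -3.9, 4.2]
finger_gap: 0.017
grip_force: 61.6
```

Emit:
{"op": "arm_command", "data": {"moves": [-1,1,0,0,0,0,0,-1,1,0,0,0,0,0,-1,0,0,0,0,0,0]}}

```text
clock: 32.45
tcp_pos: [0.6419, -0.1997, 0.0838]
orientation: [-0.0, 0.619, 0.786, -0.001]
wrist_force: [0.7, -4.9, 4.9]
finger_gap: 0.017
grip_force: 61.6
```

Emit:
{"op": "arm_command", "data": {"moves": [-1,0,0,-0.6,0,0,0,-1,0.7,0,0,0,0,0,-1,0.7,0,0,0,0,0,-1,0.6,0,0,0,0,0,-1,0,0,0,0,0,0]}}

```text
clock: 33.08
tcp_pos: [0.641, -0.1973, 0.0838]
orientation: [-0.001, 0.618, 0.786, -0.001]
wrist_force: [1.1, -2.8, 1.5]
finger_gap: 0.017
grip_force: 61.3
```

Emit:
{"op": "arm_command", "data": {"moves": [-1,0.5,0,0,0,0,0,-1,0.5,0,0,0,0,0,-1,0,0,0,0,0,0]}}

```text
clock: 33.45
tcp_pos: [0.6407, -0.1963, 0.0838]
orientation: [-0.001, 0.618, 0.786, -0.001]
wrist_force: [1.0, -1.7, 1.2]
finger_gap: 0.0173
grip_force: 61.0
```

Emit:
{"op": "arm_command", "data": {"moves": [-1,0.5,0,0,0,0,0,-1,0.5,0,0,0,0,0,-1,0,0,0,0,0,0]}}

```text
clock: 33.83
tcp_pos: [0.6405, -0.1954, 0.0838]
orientation: [-0.001, 0.618, 0.786, -0.001]
wrist_force: [1.4, -1.7, 0.8]
finger_gap: 0.0175
grip_force: 60.9
```

Emit:
{"op": "arm_command", "data": {"moves": [-1,0.5,0,0,0,0,0,-1,0.5,0,0,0,0,0,-1,0,0,0,0,0,0]}}

```text
clock: 34.2
tcp_pos: [0.6404, -0.1948, 0.0838]
orientation: [-0.001, 0.619, 0.786, -0.001]
wrist_force: [1.1, -3.2, -2.1]
finger_gap: 0.0176
grip_force: 60.6
```

Emit:
{"op": "arm_command", "data": {"moves": [-1,0.5,0,0,0,0,0,-1,0.4,0,0,0,0,0,-1,0,0,0,0,0,0]}}

```text
clock: 34.58
tcp_pos: [0.6404, -0.1947, 0.0838]
orientation: [-0.0, 0.619, 0.786, -0.002]
wrist_force: [1.3, -6.8, -2.5]
finger_gap: 0.0173
grip_force: 60.5
```

Emit:
{"op": "arm_command", "data": {"moves": [-1,-0.6,0,0.5,0,0,0,-1,0,0,0,0,0,0,-0.55,0,0,0,0,0,0,-0.3,0,0,0,0,0,0,-0.15,0,0,0,0,0,0,-0.15,0,0,0,0,0,0,-0.15,0,0,0,0,0,0]}}

```text
clock: 35.45
tcp_pos: [0.6404, -0.1942, 0.0835]
orientation: [-0.001, 0.618, 0.786, -0.001]
wrist_force: [-0.1, -0.5, 0.6]
finger_gap: 0.0365
grip_force: 0.0
```

Emit:
{"op": "arm_command", "data": {"moves": [-0.15,0,0,-10,0,0,0,-0.15,0,0,-25,0,0,0,-0.15,0,0,-40,0,0,0,-0.15,0,0,-45,0,0,0,-0.15,30,0,-20,0,0,0,-0.15,50,0,0,0,0,0,-0.15,50,0,0,0,0,0,-0.15,50,0,0,0,0,0]}}

```text
clock: 36.45
tcp_pos: [0.5971, -0.0167, 0.2235]
orientation: [-0.001, 0.618, 0.786, -0.001]
wrist_force: [0.2, 0.0, 0.3]
finger_gap: 0.036
grip_force: 0.0
```

Run:
```python
from h import *
st()
im,x,y,z,C=rackpts('top')
for x0 in(-.066,0,.066):
    t=(abs(x-x0)<.014)&(y>-.09)&(y<.08)&(z>.11)&(z<.145)&(C.min(1)>100)
    print('top',x0,t.sum(),np.median(z[t]),'y',np.sort(y[t])[[0,3,-4,-1]],'x',x[t].min(),x[t].max())
cv2.imwrite('pics/t5.png',cv2.resize(im[100:330,200:530],None,fx=2.2,fy=2.2))
```

```text
36.45 [ 0.5971 -0.0167  0.2235] [[-0.235, 0.972, -0.003], [0.972, 0.235, 0.0], [0.001, -0.003, -1.0]] [0.2 0.  0.3] 0.036041892344596406 0.0 [-0.16  0.36  0.1   1.31 -0.    1.17]
top -0.066 141 0.1286680464744131 y [-0.0375501  -0.03614001  0.0139629   0.01526738] x -0.07023613146860551 -0.06032091712531508
top 0 187 0.12886248094435593 y [-0.0678343  -0.06744795 -0.01232848 -0.00976648] x -0.00565561904532034 0.007049100475574502
  return _methods._mean(a, axis=axis, dtype=dtype,
  ret = ret.dtype.type(ret / rcount)
Traceback (most recent call last):
IndexError: index 0 is out of bounds for axis 0 with size 0
```

Emit:
{"op": "arm_command", "data": {"moves": [-0.15,50,0,-5,0,0,0,-0.15,50,0,-5,0,0,0,-0.15,50,0,0,0,0,0,-0.15,30,0,0,0,0,0,-0.15,0,0,0,0,0,0]}}

```text
clock: 37.12
tcp_pos: [0.5545, 0.1584, 0.2336]
orientation: [-0.001, 0.617, 0.787, -0.001]
wrist_force: [0.3, -1.2, 0.3]
finger_gap: 0.0362
grip_force: 0.0
```

Run:
```python
from h import *
st()
im,x,y,z,C=rackpts('top')
cv2.imwrite('pics/t5.png',cv2.resize(im[100:330,200:530],None,fx=2.2,fy=2.2))
for x0 in(-.066,0,.066):
    t=(abs(x-x0)<.014)&(y>-.09)&(y<.08)&(z>.11)&(z<.145)&(C.min(1)>100)
    if t.sum()>4: print('top',x0,t.sum(),np.median(z[t]),'y',np.sort(y[t])[[0,3,-4,-1]],'x',x[t].min(),x[t].max())
t=(abs(x-.066)<.014)&(y>-.09)&(y<.08)&(abs(z-.074)<.006)&(C.min(1)>100)
print('shoulder',t.sum(),np.sort(y[t])[[0,-1]] if t.any() else 0)
```

```text
37.125 [0.5545 0.1584 0.2336] [[-0.239, 0.971, -0.004], [0.971, 0.239, -0.0], [0.001, -0.004, -1.0]] [ 0.3 -1.2  0.3] 0.03620029751448826 0.0 [0.14 0.32 0.06 1.32 0.   1.47]
top -0.066 261 0.12883507083007417 y [-0.03830372 -0.03638457  0.05036435  0.05053471] x -0.0702235877328171 -0.06010956951185307
top 0 376 0.12869413228159932 y [-0.06824717 -0.06766656  0.02104919  0.02133832] x -0.006687278320951196 0.007633332497912782
top 0.066 278 0.1285237484475003 y [-0.02021601 -0.01954379  0.03040819  0.03059565] x 0.05631352208374482 0.07470508496951159
shoulder 115 [-0.04010235  0.0509636 ]
```

View pics/t5.png

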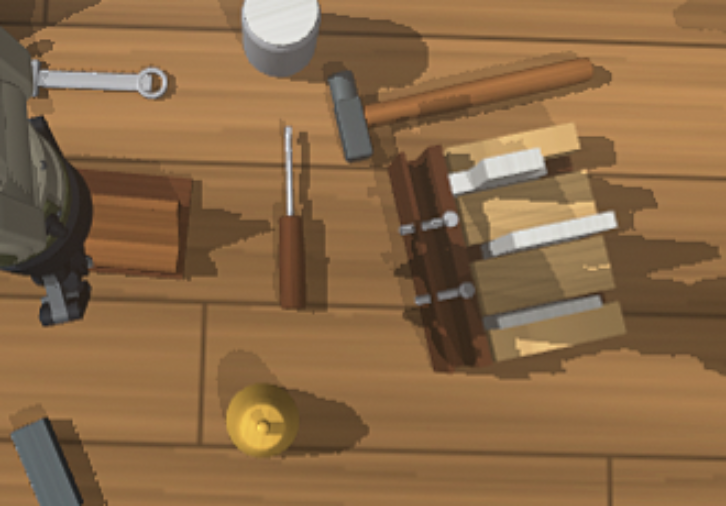

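The picture shows both plates upright against the stop bar: the thick one around (500,170), the thin one around (545,312). Their bar-side edges are level, at y ≈ 50.5 and 51 mm in the rack frame. The stored plate and the other things are unmoved, and the arm is clear.

```bash
python3 -c "from workcell import *; print(hand_in())"
```

```text
the job is handed in; nothing more can be done
None
```

Both plates are standing upright in their slots, each slid gently against the stop bar (about 6–7 N measured at the wrist) and level with each other to about 1 mm; the job was handed in at about 37 s and no verdict was returned.

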